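# Set up the topping rail: bar, pan, eggs, seasonings

### The job

Set up the steel topping rail for service. Lay the loose flat bar across the well, seated in its pair of notches with its ends hooked over the sides, and then hang the small white pan level in the long bay, one end on the near end wall and the other on the bar. Tip the eggs from the steel hand tray into the hanging pan without touching the eggs with the gripper, set the empty tray flat back on the worktop, and stand the seasonings that wait in front of the slicer (spice jars, white shaker) upright in the shallow bay beyond the bar, leaving everything else where it is.

Things in the scene. Friction and masses are not known exactly. Their poses are not given: they have to be found in the camera images.
- rail: topping rail: fixed stainless counter-top well, 286 mm long (x axis, away from the robot), 161 mm wide (y), flat top 78 mm above the worktop. Origin on the worktop under it. Inside 125 mm wide (y -62.5 to 62.5), x from -122 (near end wall) to 128 (far end wall), all walls 18 mm thick. Long deep pan bay near the robot, shallow jar bay at the far end, bar notches between
- rail_bar_seat (a point): midway between the two bar notches, at their bottoms (66 mm above the worktop); axes as the rail's. Each notch is an open slot in the top of a side wall, 26 mm wide (rail x 35 to 61), 12 mm deep. The seated bar's origin comes to this point, its length along the rail's y, its top flush with the rail's
- rail_pan_bay (a point): middle of the pan bay (159 mm long, from near end wall to seated bar), at the height of the rail's flat top, 78 mm above the worktop; axes as the rail's. The hanging pan's origin comes 57 mm below it. Beside it both side walls have a finger cut-out (rail x -87 to 2, down to 44 mm above the worktop), so that a finger can pass outside the pan
- rail_jar_bay (a point): middle of the jar bay's floor, 40 mm above the worktop (38 mm below the rail's top); axes as the rail's. The bay measures 69 mm along x (seated bar to far wall) and 125 mm along y: room for two side by side along y. The hung pan's rim reaches 9 mm above the rail's top
- bar: pan bar: loose flat steel bar, 178 mm long (y axis), 22 mm wide (x), 12 mm thick (z), 0.25 kg, with both ends turned down 8 mm below its underside. Origin: centre of the flat underside. Laid across, its ends hook over the outside of the side walls (4 mm play each way) and it has 2 mm play in the notches; it carries the pan's far end. It starts on the worktop on its turned-down ends
- pan: small white pan, 108 mm wide (x), 176 mm long (y) over the rim, 66 mm high, empty, 0.3 kg. Origin: centre of underside, z up. Rim flange 57 to 66 mm high; x 40 to 54 on the long sides, y 72 to 88 at the ends. Body 84 x 152 under the rim, 74 x 140 at the base; floor and walls 4 mm. Hangs by its end flanges, long axis along the rail's x; without the bar its far end falls in. Pinch it across a long side's rim
- tray: egg tray: steel hand tray 146 mm long (x), 92 mm wide (y), floor 3 mm, walls 34 mm high on three sides, 3 mm thick; the end at x = -73 is the open mouth with a bead only 2.5 mm high. Origin: centre of underside, z up. 0.3 kg without eggs. Tipped mouth down, the eggs roll out over the bead one after another at 25 to 40 degrees
- tray_grip (a point): middle of the tray's handle: a flat-sided black bar over the middle of the tray, 16 mm thick (tray x), 98 mm long (tray y), 22 mm high, its centre 93 mm above the tray's underside; the eggs pass under it. Axes as the tray's
- tray_mouth (a point): middle of the tray's mouth edge, on the floor's top (tray x = -73, z = 3 mm); axes as the tray's
- egg_0: hard-boiled egg in its shell, 58 mm long, 44 mm thick, 60 g, lying in the tray; its origin is its centre (22 mm above what it lies on), and its axes turn as it rolls. May be absent
- egg_1: hard-boiled egg in its shell, 58 mm long, 44 mm thick, 60 g, lying in the tray; its origin is its centre (22 mm above what it lies on), and its axes turn as it rolls. May be absent
- egg_2: hard-boiled egg in its shell, 58 mm long, 44 mm thick, 60 g, lying in the tray; its origin is its centre (22 mm above what it lies on), and its axes turn as it rolls. May be absent
- spice_a: glass spice jar, 42 mm wide body and round screw cap 41 mm across, 96 mm tall. Origin: centre of its base; z up when it stands. Belongs in the jar bay; starts in front of the slicer (290 mm tall, its crossbar about 0.12 m beyond): keep the gripper clear of that. May be absent
- spice_b: glass spice jar, 42 mm wide body and round screw cap 41 mm across, 96 mm tall. Origin: centre of its base; z up when it stands. Belongs in the jar bay; starts in front of the slicer (290 mm tall, its crossbar about 0.12 m beyond): keep the gripper clear of that. May be absent
- dredger: white dredger (shaker) with a domed perforated cap, 57 mm across, 106 mm tall (straight body 55 mm wide up to 84 mm). Origin: centre of its base; z up when it stands. Belongs in the jar bay; starts in front of the slicer (290 mm tall, its crossbar about 0.12 m beyond): keep the gripper clear of that. May be absent
- olive_tin: bystander: tin can, 76 mm across, 58 mm high, behind the jars; stays where it is
- tomato_a: bystander: tomato, 74 mm, beyond the pan; stays where it is
Mind the look-alikes: they are no part of the job. What is shaped like the egg_2 but red is not meant.

How it is judged:
By the outcome, as a careful person would: the job done as asked, in the order asked, and still so for the second after the job is handed in, with the robot touching nothing.
Of egg_0, egg_1, egg_2 only 2 to 3 are there at a start; the rules pass over those that are not, and their reading is None.
Of spice_a, spice_b, dredger only 1 to 2 are there at a start; the rules pass over those that are not, and their reading is None.
At some moment in a run one of bar, pan may be knocked a few centimetres aside while the robot is not near it.
It also fails if it takes over 200 s, if anything falls off the work surface, if the arm or the gripper's body presses on something with over 40 N, if the wrist force passes 120 N, or if a joint passes its speed limit or range.

### The arm

A 7-joint arm with a two-finger parallel gripper is mounted at the origin on a cart in front of the work surface, level with it; the furniture and walls round the work are solid. World frame = base frame: x ahead of the robot, y to its left, z up, the work surface at z = 0. Lengths are in m, angles in rad, forces in N, time in s.
With the tool pointing down it reaches from about 0.4 to 0.875 m from the base axis. Payload 19.3 kg.
Tool frame: the origin (TCP) lies where the fingers leave the gripper's body, on its centre line; the fingertips stand bot.tip_reach ahead of it and the grasp point (between the pads) lies 54 mm ahead of it (bot.tip_reach is the distance from the TCP to the fingertips, in m); z points along the fingers, y is the line along which they close (so a half turn about z gives the same grasp; the last joint's range is limited). The gripper opens to 85 mm and grips with 20 to 120 N. Pads are 22 mm wide; open, the fingers measure 114 mm over their backs; the gripper's body (76 mm by 85 mm) begins 54 mm behind the grasp point. The pads swing forward as they close: fully open they stand 13 mm farther back than shut.
Start: joints at [-1.351, 0.521, -0.036, 1.599, 0.021, 1.021, -0.113], TCP at [0.179, 0.599, 0.304] pointing down, gripper open.
Joint ranges: [-2.91, 2.91], [-0.3, 2.13], [-1.5, 1.42], [0.17, 2.43], [-1.26, 4.41], [0.16, 1.93], [-2.52, 2.52]. Speed limits (rad/s): [1.89, 1.89, 2.39, 2.39, 3.01, 3.01, 3.01].

### API

Orientations are given as [roll, pitch, yaw] about the fixed x, y, z axes, in that order (R = Rz(yaw) Ry(pitch) Rx(roll)).
In Python, from workcell import bot gives the robot as it stands. The module is installed in compiled form; this text tells all that it offers.
- The arm moves only by the shell command python3 -m jog 'ROWS' [FORCE]. ROWS is JSON, a list that holds one entry, the list of rows, each a list of 7 numbers: the shift along the tool's x, y, z in mm, then the turn, a rotation vector about the tool's x, y, z in rad, then the opening, from 0 (shut) to 1 (fully open). In form: [[[tx, ty, tz, wx, wy, wz, fingers], ...]]. A call has 1 to 5 rows; each row shifts and turns the commanded pose from where the row before left it, along the tool's axes as they then stand; what a row does not reach is not made up. A row lasts 1/10 s, in which the tool goes at most 50 mm and 8.59 degrees, less where a joint would pass 70% of its speed; a pose out of reach is approached as far as the arm can. A call is refused whole if a number of a shift passes 50 or a number of a turn 0.15, either way. A call with a gripper value outside its range is refused whole. The fingers move at their own pace and stop on an object; FORCE is the grip in N (left out, the last holds). Time passes only in rows, so rows that do not move let the fingers close. It gives the time, the measured TCP pose, the force, the opening and the grip force at its end, in the units of the state.
- bot.observe(): the state, without advancing time (a new reading comes with each control period).
- bot.grab_frame(name): name is "scene" or "top" or "wrist"; returns a dict with "img" (480x640x3 uint8, red, green, blue), "intrinsics" (3x3 intrinsics, pixels), "R" (3x3) and "t" (3): a world point X has camera coordinates R X + t; the wrist camera has in their place "tool_from_camera" (4x4, takes a point from camera to tool coordinates, whose origin is the TCP and whose axes are the flange's). Camera axes: x right, y down, z forward; pixel columns grow to the right and rows downward; lengths in m; the calibration is good to about 2 mm. A picture is of the moment at which its call begins: read the wrist's pose just before it. There is no depth.
- bot.job_done(): hands the job in; it is judged then, once.
Trained networks look in a picture, given as the dict that the camera call returned (one of the last four; its "shot" number tells which), for a name from the list of things; names that differ only in an ending like _2 or _b are one class to them, and where a whole thing is asked for, a point or a joint stands for the part that bears it (a point fixed in the world has none). Each returns a list of dicts, best first, with "conf" (0 to 1); they miss things now and then, are a little off and sometimes report something else, mostly with a low value. They report only what shows in the picture. A call takes as long as a camera call. They do not tell look-alikes from the thing itself.
- bot.trace(query, picture): "region" (480x640 bool, what is visible of it).
- bot.spot_point(query, picture): "xyz" ([x, y, z] in m, in world coordinates, good to about 4 mm: a listed point, or the origin of a listed thing).
The state is a dict: "clock": time; "qpos": joint angles; "qd": joint speeds; "joint_efforts": joint torques, N m; "position": TCP position; "tool_rot": TCP orientation; "force": force on the tool from outside, world axes, zero at the start; "moment": the same for the moment, N m; "grip_width": finger opening in m; "finger_force": force on a finger pad.
Only numpy, scipy, OpenCV 4.12 (cv2) and the standard library are available. Lean on these libraries where they do the work, as an engineer would, in place of code of your own. Each camera call takes 0.05 s, during which the arm holds its last target. There are 200 camera calls.

## Working session

There is one attempt and no reset: what is moved stays moved. The work goes in short steps, Python scripts to look and compute and a shell command to move; the robot and the scene stay as the last step left them, time stands still between calls to the robot, and variables do not carry over. Pictures are saved under pics/ and viewed, at most 14 in all, crops included, and the job is handed in when it is done.

```bash
mkdir -p pics; cat > h.py <<'E'
import numpy as np, cv2
from workcell import bot
from scipy.spatial.transform import Rotation as Ro
def save(f,n,crop=None,scale=1):
    im=f["img"][:,:,::-1]
    if crop: im=im[crop[1]:crop[3],crop[0]:crop[2]]
    cv2.imwrite("pics/"+n,cv2.resize(im,None,fx=scale,fy=scale,interpolation=cv2.INTER_CUBIC))
def px(f,X):
    c=f["R"]@np.array(X)+f["t"]; p=f["intrinsics"]@c; return p[:2]/p[2]
def ray(f,u,v,z):
    d=f["R"].T@np.linalg.inv(f["intrinsics"])@np.array([u,v,1.]); o=-f["R"].T@f["t"]
    return o+d*(z-o[2])/d[2]
E
python3 - <<'E'
from h import *
s=bot.observe(); print(s["position"],s["tool_rot"],s["grip_width"],bot.tip_reach,s["clock"])
for n in("top","scene"):
    f=bot.grab_frame(n); save(f,n+"0.png")
    print(n,-f["R"].T@f["t"])
    for q in["rail","rail_bar_seat","rail_pan_bay","rail_jar_bay","bar","pan","tray","tray_grip","tray_mouth","egg_0","spice_a","dredger","olive_tin","tomato_a"]:
        for d in bot.spot_point(q,f)[:4]: print(q,np.round(d["xyz"],3),round(d["conf"],2),np.round(px(f,d["xyz"])))
E
```

```text
[0.17857732 0.59867749 0.30332788] [-3.14045560e+00  1.06658296e-04  2.85176980e+00] 0.08519476129199598 0.0726 0.0
top [0.33522143 0.17854709 0.9842269 ]
rail [ 0.552 -0.059 -0.003] 0.79 [439. 233.]
rail [0.427 0.138 0.092] 0.51 [349. 287.]
rail_bar_seat [ 0.603 -0.064  0.066] 0.93 [448. 201.]
rail_bar_seat [0.424 0.14  0.   ] 0.52 [347. 293.]
rail_bar_seat [0.468 0.136 0.026] 0.43 [349. 271.]
rail_pan_bay [ 0.508 -0.065  0.075] 0.81 [452. 247.]
rail_pan_bay [0.644 0.462 0.002] 0.64 [199. 193.]
rail_jar_bay [ 0.643 -0.063  0.038] 0.83 [443. 187.]
rail_jar_bay [0.644 0.459 0.   ] 0.5 [201. 193.]
bar [0.447 0.309 0.006] 0.83 [266. 282.]
pan [0.517 0.476 0.002] 0.66 [189. 249.]
tray_grip [0.422 0.138 0.094] 0.85 [350. 290.]
tray_mouth [0.351 0.14  0.006] 0.59 [347. 329.]
tray_mouth [ 0.599 -0.064  0.07 ] 0.28 [449. 203.]
egg_0 [0.466 0.135 0.022] 0.82 [349. 272.]
egg_0 [0.56  0.096 0.02 ] 0.68 [367. 228.]
egg_0 [0.42  0.139 0.025] 0.52 [348. 294.]
spice_a [ 0.578  0.242 -0.003] 0.97 [299. 222.]
olive_tin [ 0.673  0.37  -0.004] 0.56 [241. 181.]
olive_tin [0.424 0.142 0.026] 0.29 [346. 2
[... 375 characters left out ...]
2] 0.74 [395. 352.]
rail_pan_bay [0.47  0.139 0.02 ] 0.37 [313. 294.]
rail_jar_bay [ 0.649 -0.061  0.042] 0.59 [466. 331.]
bar [0.447 0.309 0.01 ] 0.84 [268. 247.]
pan [0.508 0.473 0.001] 0.59 [267. 202.]
pan [ 0.598 -0.059  0.064] 0.55 [442. 333.]
tray [ 0.426  0.137 -0.004] 0.77 [292. 312.]
tray_grip [0.422 0.138 0.094] 0.73 [287. 273.]
tray_mouth [0.352 0.14  0.003] 0.77 [252. 322.]
egg_0 [0.424 0.14  0.028] 0.96 [289. 299.]
egg_0 [0.558 0.092 0.019] 0.88 [368. 297.]
egg_0 [0.378 0.139 0.024] 0.67 [265. 310.]
egg_0 [0.472 0.14  0.023] 0.56 [314. 292.]
spice_a [0.673 0.377 0.002] 0.27 [349. 205.]
olive_tin [0.675 0.375 0.003] 0.9 [350. 205.]
tomato_a [ 0.644  0.459 -0.002] 0.65 [322. 192.]
```

View pics/top0.png

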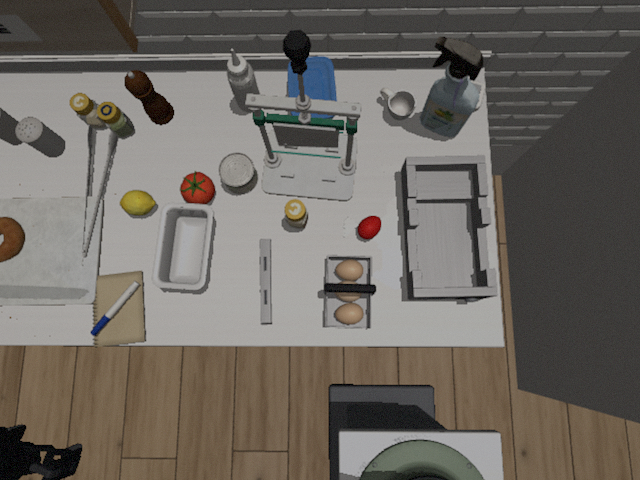

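View pics/scene0.png

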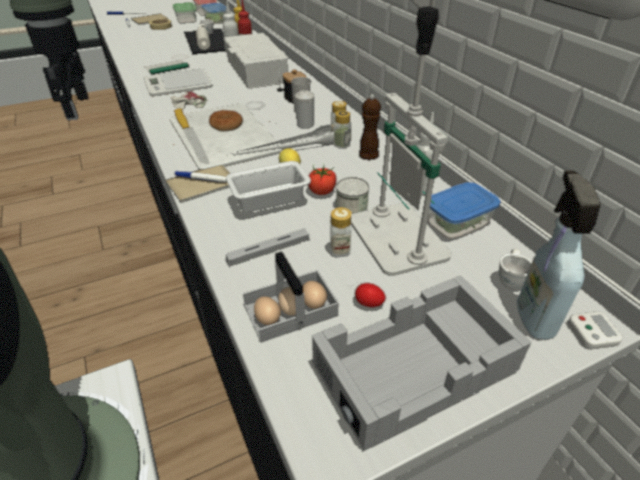

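The pictures show three eggs in the tray at top (349,270), (348,293) and (349,314), with the mouth facing the robot. The bar is at (265,281), the pan at (186,248) and the rail at (447,230).

**Candidates**
- **Eggs:** the three brown ones in the tray are meant. The red egg shape at (370,227) is a look-alike.
- **Jar:** the spice jar at (296,214), in front of the slicer, is the one meant. The two at (85,107) and (113,118) stand far to the left. The silver shaker at (32,130) isn't the white dredger and isn't in front of the slicer.

Next I'll fit the poses precisely and confirm with a crop.

```bash
cat >> h.py <<'E'
from scipy.optimize import minimize
def seg(x0,y0,x1,y1,z): return (x0,y0,z,x1,y1,z)
def rect(x0,x1,y0,y1,z,m=0): return [seg(x0+m,y0,x1-m,y0,z),seg(x0+m,y1,x1-m,y1,z),seg(x0,y0+m,x0,y1-m,z),seg(x1,y0+m,x1,y1-m,z)]
RAIL=[seg(-140,-80.5,-140,80.5,78),seg(146,-80.5,146,80.5,78),seg(-122,-62.5,-122,62.5,78),seg(128,-62.5,128,62.5,78)]
for y in(-80.5,-62.5,62.5,80.5):
    for a,b in((-140 if abs(y)>70 else -122,-87),(2,35),(61,146 if abs(y)>70 else 128)): RAIL.append(seg(a,y,b,y,78))
for s in(-1,1):
    for x in(-87,2,35,61): RAIL.append(seg(x,s*62.5,x,s*80.5,78))
BAR=rect(-11,11,-89,89,20)
PAN=rect(-54,54,-88,88,66,15)+rect(-38,38,-72,72,66,12)
TRAY=[seg(-73,-46,73,-46,34),seg(-73,46,73,46,34),seg(73,-46,73,46,34),seg(-8,-49,-8,49,104),seg(8,-49,8,49,104)]
def fit(segs,init,frames,dz=0,rng=.02):
    P=[]
    for s in segs:
        a,b=np.array(s[:3]),np.array(s[3:]); n=max(2,int(np.linalg.norm(b-a)/2)); P.append(a+(b-a)*np.linspace(0,1,n)[:,None])
    P=np.vstack(P)/1000; P[:,2]+=dz
    D=[]
    for f in frames:
        g=cv2.GaussianBlur(cv2.cvtColor(f["img"],cv2.COLOR_RGB2GRAY),(3,3),0)
        D.append(np.minimum(cv2.distanceTransform(255-cv2.Canny(g,25,60),cv2.DIST_L2,5),5))
    def cost(p):
        c,s=np.cos(p[2]),np.sin(p[2]); W=np.c_[p[0]+c*P[:,0]-s*P[:,1],p[1]+s*P[:,0]+c*P[:,1],P[:,2]]; t=0
        for f,d in zip(frames,D):
            C=W@f["R"].T+f["t"]; U=C@f["intrinsics"].T; U=(U[:,:2]/U[:,2:]).astype(np.float32)
            t+=cv2.remap(d,U[:,:1].copy(),U[:,1:].copy(),cv2.INTER_LINEAR,borderValue=5).mean()
        return t
    best=None; r=np.random.default_rng(0)
    for k in range(60):
        q=np.array(init,float)+(r.uniform(-1,1,3)*[rng/2,rng/2,.08] if k else 0)
        m=minimize(cost,q,method="Nelder-Mead",options=dict(initial_simplex=q+np.array([[0,0,0],[.004,0,0],[0,.004,0],[0,0,.03]])))
        if best is None or m.fun<best.fun: best=m
    return np.round(best.x,4),round(best.fun,2)
def draw(f,segs,p):
    c,s=np.cos(p[2]),np.sin(p[2])
    for q in segs:
        e=[]
        for a in(q[:3],q[3:]):
            a=np.array(a)/1000; e.append(tuple(int(v) for v in np.round(px(f,[p[0]+c*a[0]-s*a[1],p[1]+s*a[0]+c*a[1],a[2]]))))
        cv2.line(f["img"],*e,(255,0,0),1)
E
cat > m.py <<'E'
from h import *
F=[bot.grab_frame("top"),bot.grab_frame("scene")]
for n,sg,i in(("rail",RAIL,(.551,-.062,.0)),("bar",BAR,(.447,.309,1.57)),("pan",PAN,(.512,.474,1.52)),("tray",TRAY,(.425,.138,0))):
    print(n,fit(sg,i,F[:1]),fit(sg,i,F[1:]),b:=fit(sg,i,F))
    globals()[n]=(sg,b[0])
for f in F:
    f["img"]=f["img"].copy()
    jar=bot.spot_point("spice_a",f); print([(d["xyz"],d["conf"]) for d in jar[:2]])
    save(f,"jar%d.png"%f["shot"],(260,180,400,260) if f is F[0] else (310,190,400,310),4)
for f in F:
    for n in("rail","bar","pan","tray"): draw(f,*globals()[n])
save(F[0],"fit.png",(140,140,510,340),2.1)
E
python3 m.py; ls pics; cd pics; python3 -c "
import cv2,numpy as np,glob
a=[cv2.imread(f) for f in sorted(glob.glob('jar*.png'))]
h=max(x.shape[0] for x in a)
cv2.imwrite('jars.png',cv2.resize(np.hstack([cv2.copyMakeBorder(x,0,h-x.shape[0],0,0,0) for x in a]),None,fx=.8,fy=.8))"
```

```text
rail (array([ 0.5514, -0.0625,  0.0179]), np.float64(0.76)) (array([ 0.5506, -0.0626,  0.022 ]), np.float64(0.81)) (array([ 0.5509, -0.0625,  0.0201]), np.float64(1.62))
bar (array([0.4484, 0.3099, 1.6198]), np.float64(0.48)) (array([0.4465, 0.3089, 1.6059]), np.float64(0.49)) (array([0.4481, 0.3094, 1.6162]), np.float64(1.02))
pan (array([0.5019, 0.4725, 1.5014]), np.float64(1.6)) (array([0.4994, 0.4707, 1.5115]), np.float64(0.59)) (array([0.5013, 0.4718, 1.5043]), np.float64(2.31))
tray (array([ 0.424 ,  0.1401, -0.0194]), np.float64(0.56)) (array([ 0.4221,  0.1359, -0.0278]), np.float64(0.61)) (array([ 0.4229,  0.1368, -0.032 ]), np.float64(1.6))
[([0.5795, 0.2438, -0.0037], 0.6)]
[([0.5805, 0.2461, 0.0019], 0.59)]
fit.png
jar3.png
jar4.png
scene0.png
top0.png
```

View pics/fit.png

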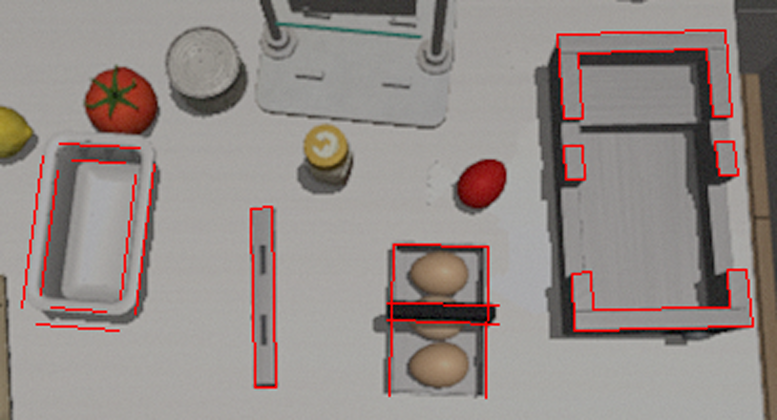

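View pics/jars.png

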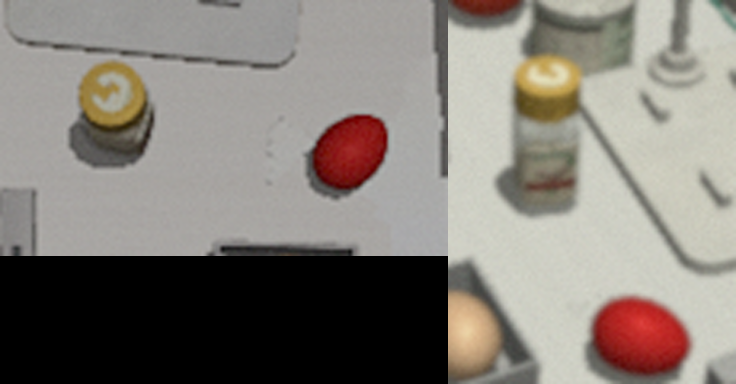

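The crops confirm the jar, with its gold cap at top (296,210), is the only seasoning in front of the slicer. The red egg at (370,227) isn't mine to move. Rail, bar and tray fits are good, but the pan fit needs redoing later. Now moving to the bar.

```bash
cat >> h.py <<'E'
def rel(x,y,z,yaw=None,R=None):
    s=bot.observe(); R0=Ro.from_euler("xyz",s["tool_rot"]); d=np.array([x,y,z])-s["position"]
    R=R or Ro.from_euler("xyz",[np.pi,0,yaw]); 
    print("now",np.round(s["position"],4),np.round(s["tool_rot"],3),"q",np.round(s["qpos"],2),"t",s["clock"],"w",round(s["grip_width"],4),"F",np.round(s["force"],1))
    print("turn(tool)",np.round((R0.inv()*R).as_rotvec(),3),"shift mm before turn",np.round(R0.inv().apply(d)*1e3,1),"after turn",np.round(R.inv().apply(d)*1e3,1))
E
python3 -m jog '[[[0,0,0,0,0,-0.12,1],[0,0,0,0,0,-0.12,1],[0,0,0,0,0,-0.095,1],[-25,-30,0,0,0,0,1],[-25,-30,0,0,0,0,1]]]' 60
python3 -m jog '[[[-25,-30,0,0,0,0,1],[-25,-30,0,0,0,0,1],[-25,-30,0,0,0,0,1],[-25,-30,0,0,0,0,1],[-25,-30,0,0,0,0,1]]]'
python3 -m jog '[[[-25,-30,0,0,0,0,1],[-25,-30,0,0,0,0,1],[-25,-30,0,0,0,0,1],[0,0,0,0,0,0,1],[0,0,0,0,0,0,1]]]'
python3 - <<'E'
from h import *
f=bot.grab_frame("top"); b=fit(BAR,(.448,.309,1.61),[f]); print(b)
rel(.4478,.3092,.078,3.187)
E
```

```text
clock: 2.2
position: [0.2313, 0.5407, 0.3036]
tool_rot: [-3.141, -0.0, -3.094]
force: [1.6, -0.4, -0.0]
grip_width: 0.0853
finger_force: 0.0
clock: 2.7
position: [0.3638, 0.3958, 0.3041]
tool_rot: [3.141, 0.0, -3.096]
force: [1.0, 0.8, -0.0]
grip_width: 0.0852
finger_force: 0.0
clock: 3.2
position: [0.4423, 0.3101, 0.3039]
tool_rot: [3.141, 0.0, -3.098]
force: [0.7, -0.3, 0.5]
grip_width: 0.0853
finger_force: 0.0
(array([0.448, 0.309, 1.61 ]), np.float64(5.0))
now [0.4416 0.3109 0.3039] [ 3.141 -0.    -3.096] q [-0.69  0.39 -0.04  1.82  0.02  0.93  0.88] t 3.25 w 0.0853 F [-0.3 -0.   0.3]
turn(tool) [ 0. -0. -0.] shift mm before turn [ -6.1  -2.  225.9] after turn [ -6.1  -2.  225.9]
```

```bash
python3 -m jog '[[[-6,-2,45,0,0,0,1],[0,0,45,0,0,0,1],[0,0,30,0,0,0,1],[0,0,0,0,0,0,1],[0,0,0,0,0,0,1]]]' 60
python3 - <<'E'
from h import *
f=bot.grab_frame("scene"); b=fit(BAR,(.448,.309,1.61),[f]); print(b)
f=bot.grab_frame("wrist"); save(f,"w1.png")
rel(.4475,.3092,.078,3.187)
E
```

```text
clock: 3.75
position: [0.4476, 0.3097, 0.1846]
tool_rot: [3.142, -0.0, -3.095]
force: [0.9, 0.0, 0.2]
grip_width: 0.0855
finger_force: 0.0
(array([0.4465, 0.3093, 1.6024]), np.float64(1.27))
now [0.4483 0.3098 0.1857] [ 3.140e+00  2.000e-03 -3.096e+00] q [-0.69  0.56 -0.04  1.91  0.03  0.67  0.87] t 3.85 w 0.0857 F [-0.2  0.2  0.7]
turn(tool) [0.002 0.002 0.   ] shift mm before turn [  1.1  -0.7 107.7] after turn [  0.9  -0.5 107.7]
```

View pics/w1.png

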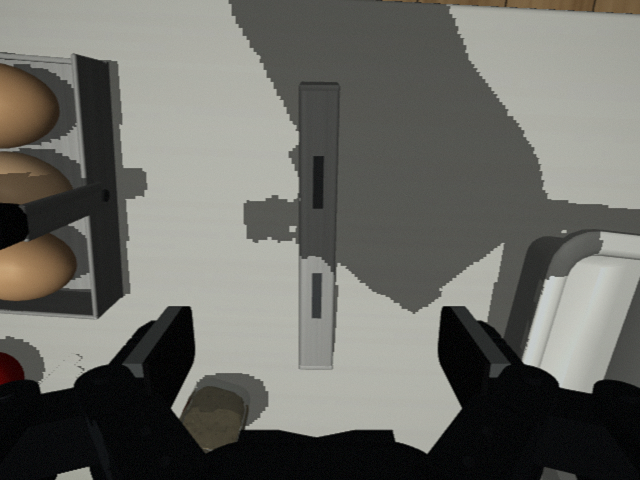

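The bar runs vertically at columns 300-338, centred between the fingers. Descending to grip it.

```bash
python3 -m jog '[[[1,0,40,0,0,0,1],[0,0,40,0,0,0,1],[0,0,20,0,0,0,1],[0,0,7,0,0,0,0.7],[0,0,0,0,0,0,0.5]]]' 60
python3 -m jog '[[[0,0,0,0,0,0,0],[0,0,0,0,0,0,0],[0,0,0,0,0,0,0],[0,0,0,0,0,0,0],[0,0,0,0,0,0,0]]]' 80
python3 -m jog '[[[0,0,0,0,0,0,0],[0,0,0,0,0,0,0],[0,0,-10,0,0,0,0],[0,0,-30,0,0,0,0],[0,0,-40,0,0,0,0]]]' 80
```

```text
clock: 4.35
position: [0.4473, 0.3091, 0.0776]
tool_rot: [3.141, 0.001, -3.096]
force: [-0.5, -0.0, 0.4]
grip_width: 0.0589
finger_force: 0.0
clock: 4.85
position: [0.4476, 0.309, 0.0784]
tool_rot: [3.141, 0.002, -3.097]
force: [-2.5, -2.2, 15.8]
grip_width: 0.0201
finger_force: 77.7
clock: 5.35
position: [0.4463, 0.3083, 0.1575]
tool_rot: [-3.14, -0.002, -3.096]
force: [1.1, 0.1, -1.2]
grip_width: 0.02
finger_force: 79.3
```

```bash
python3 -m jog '[[[0,0,-40,0,0,0,0],[0,0,-40,0,0,0,0],[0,-46,0,0,0,0,0],[0,-46,0,0,0,0,0],[0,-46,0,0,0,0,0]]]' 80
python3 -m jog '[[[0,-46,0,0,0,0,0],[0,-46,0,0,0,0,0],[0,-46,0,0,0,0,0],[0,-46,0,0,0,0,0],[0,-46,0,0,0,0,0]]]'
python3 -m jog '[[[0,0,0,0,0,0.14,0],[0,0,0,0,0,0.14,0],[0,0,0,0,0,0.14,0],[0,0,0,0,0,0.14,0],[0,0,0,0,0,0.14,0]]]'
python3 -m jog '[[[0,0,0,0,0,0.14,0],[0,0,0,0,0,0.14,0],[0,0,0,0,0,0.14,0],[0,0,0,0,0,0.14,0],[0,0,0,0,0,0.14,0]]]'
python3 -m jog '[[[0,0,0,0,0,0.14,0],[0,0,0,0,0,0.05,0],[0,0,0,0,0,0,0],[0,0,0,0,0,0,0],[0,0,0,0,0,0,0]]]'
python3 - <<'E'
from h import *
f=bot.grab_frame("wrist"); save(f,"w2.png")
rel(.599,-.0615,.2,3.187-1.596)
E
```

```text
clock: 5.85
position: [0.4529, 0.1694, 0.238]
tool_rot: [3.141, 0.001, -3.096]
force: [0.6, -0.4, -2.5]
grip_width: 0.0201
finger_force: 79.4
clock: 6.35
position: [0.4632, -0.0607, 0.2379]
tool_rot: [3.141, 0.001, -3.096]
force: [1.8, -0.1, -1.5]
grip_width: 0.0199
finger_force: 79.4
clock: 6.85
position: [0.4635, -0.0589, 0.2377]
tool_rot: [3.141, 0.0, 2.481]
force: [0.7, 0.8, -2.3]
grip_width: 0.02
finger_force: 79.4
clock: 7.35
position: [0.4635, -0.0587, 0.2377]
tool_rot: [3.141, -0.001, 1.781]
force: [-0.0, 0.0, -2.7]
grip_width: 0.0197
finger_force: 79.4
clock: 7.85
position: [0.4636, -0.0589, 0.2372]
tool_rot: [3.141, -0.0, 1.598]
force: [0.0, -0.2, -2.2]
grip_width: 0.0203
finger_force: 79.4
now [ 0.4636 -0.0589  0.2371] [ 3.141 -0.     1.598] q [-0.34  0.4   0.43  2.09 -0.26  0.7   0.29] t 7.9 w 0.0201 F [ 0.3 -0.3 -3.3]
turn(tool) [ 0.    -0.     0.007] shift mm before turn [ -6.3 135.3  37.2] after turn [ -5.3 135.3  37.1]
```

View pics/w2.png

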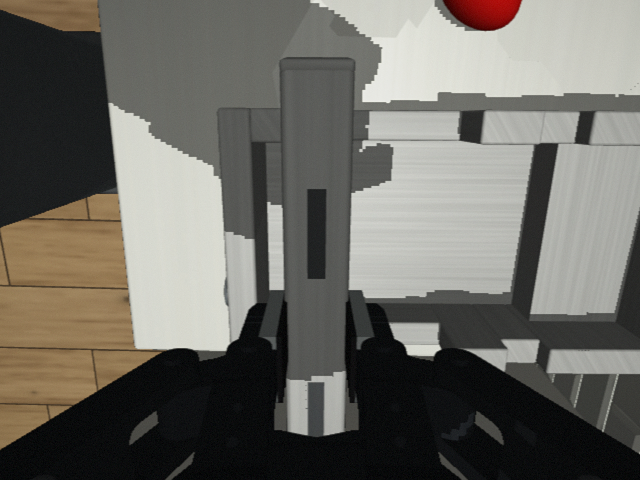

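The bar sits straight in the grip (columns 283-352), parallel to the rail's end wall. Moving above the notches and measuring bar against rail.

```bash
python3 -m jog '[[[-2,45,0,0,0,0,0],[-2,45,0,0,0,0,0],[-1,45,0,0,0,0,0],[0,0,30,0,0,0.007,0],[0,0,35,0,0,0,0]]]' 80
python3 -m jog '[[[0,0,0,0,0,0,0],[0,0,0,0,0,0,0],[0,0,0,0,0,0,0]]]'
cat >> h.py <<'E'
def wrist():
    s=bot.observe(); f=bot.grab_frame("wrist"); T=np.eye(4); T[:3,:3]=Ro.from_euler("xyz",s["tool_rot"]).as_matrix(); T[:3,3]=s["position"]
    W=np.linalg.inv(T@f["tool_from_camera"]); f["R"]=W[:3,:3]; f["t"]=W[:3,3]; f["img"]=f["img"].copy(); return f
E
python3 - <<'E'
from h import *
rel(.599,-.0615,.0784+.058,3.187-1.596)
s=bot.observe(); dz=s["position"][2]-.0784
w=wrist(); F=[bot.grab_frame("top"),bot.grab_frame("scene")]
i=(s["position"][0],s["position"][1],.02)
bs=[seg(-11,40,-11,89,20),seg(11,40,11,89,20),seg(-11,89,11,89,20)]
for nm,f in(("w",[w]),("sc",F[1:])):
    print(nm,"rail",fit(RAIL,(.551,-.0625,.02),f,rng=.01),"bar",b:=fit(BAR if nm!="w" else bs+[seg(-11,-89,11,-89,20)],i,f,dz,rng=.01))
    f[0]["img"]=f[0]["img"].copy()
    if nm=="w": draw(w,RAIL,fit(RAIL,(.551,-.0625,.02),f,rng=.01)[0]); draw(w,[tuple(np.array(q)+np.array([0,0,dz*1e3]*2)) for q in BAR],b[0])
save(w,"w3.png")
E
```

```text
clock: 8.4
position: [0.6, -0.0605, 0.1715]
tool_rot: [3.139, 0.0, 1.59]
force: [0.3, 0.3, -3.5]
grip_width: 0.0197
finger_force: 79.6
clock: 8.7
position: [0.5993, -0.0606, 0.1737]
tool_rot: [3.14, 0.0, 1.59]
force: [0.8, -0.5, -2.1]
grip_width: 0.0199
finger_force: 79.5
now [ 0.5993 -0.0606  0.1737] [3.14 0.   1.59] q [-0.25  0.68  0.37  1.78 -0.35  0.74  0.32] t 8.7 w 0.0199 F [ 0.8 -0.5 -2.1]
turn(tool) [ 0.002  0.    -0.001] shift mm before turn [-0.9 -0.4 37.3] after turn [-0.9 -0.3 37.3]
w rail (array([ 0.5489, -0.0623,  0.0187]), np.float64(3.08)) bar (array([ 0.5985, -0.0659,  0.0143]), np.float64(1.06))
sc rail (array([ 0.5505, -0.0627,  0.0224]), np.float64(1.46)) bar (array([ 0.5941, -0.0631, -0.    ]), np.float64(1.48))
```

View pics/w3.png

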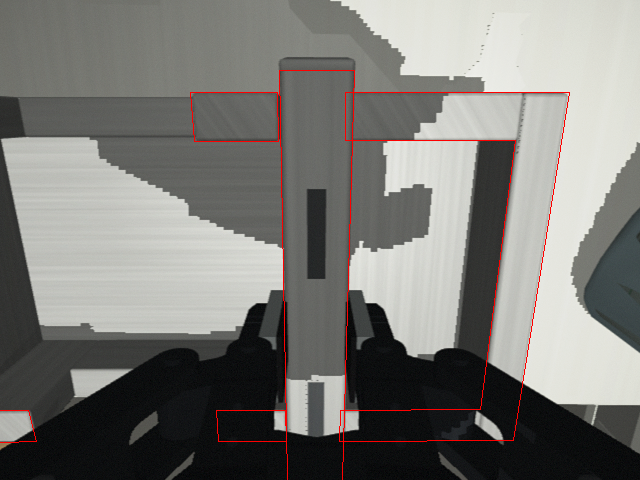

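```bash
python3 -m jog '[[[0,-0.8,14,0,0,0,0],[0,0,0,0,0,0,0],[0,0,0,0,0,0,0],[0,0,0,0,0,0,0]]]' 80
python3 - <<'E'
from h import *
s=bot.observe(); dz=s["position"][2]-.0784; print(s["position"],s["tool_rot"])
w=wrist(); i=(s["position"][0],s["position"][1],.018)
# rail: use only visible parts (left side wall + far wall)
R=[q for q in RAIL if q[1]>60 and q[4]>60]+[seg(128,0,128,62.5,78),seg(146,0,146,80.5,78)]
print("rail",r:=fit(R,(.549,-.0623,.018),[w],rng=.01))
print("bar",b:=fit([seg(-11,40,-11,87,20),seg(11,40,11,87,20),seg(-9,89,9,89,20)],i,[w],dz,rng=.006))
c,n=np.cos(r[0][2]),np.sin(r[0][2]); seat=r[0][:2]+np.array([c,n])*.048
print("seat",seat,"bar-seat mm",(b[0][:2]-seat)*1e3)
im=w["img"].copy(); draw(w,R,r[0]); draw(w,[tuple(np.array(q)+np.array([0,0,dz*1e3]*2)) for q in BAR],b[0])
save(w,"w4.png",(180,0,580,240),2)
E
```

```text
clock: 9.25
position: [0.5979, -0.0605, 0.1579]
tool_rot: [-3.142, 0.0, 1.59]
force: [0.2, -0.2, -2.5]
grip_width: 0.0201
finger_force: 79.5
[ 0.5979244  -0.06045131  0.15792738] [-3.14152891e+00  1.01357376e-04  1.58968882e+00]
rail (array([ 0.5488, -0.0624,  0.0185]), np.float64(1.5))
bar (array([ 0.5972, -0.0628,  0.0239]), np.float64(0.57))
seat [ 0.59679179 -0.06151205] bar-seat mm [ 0.40821377 -1.28794935]
```

View pics/w4.png

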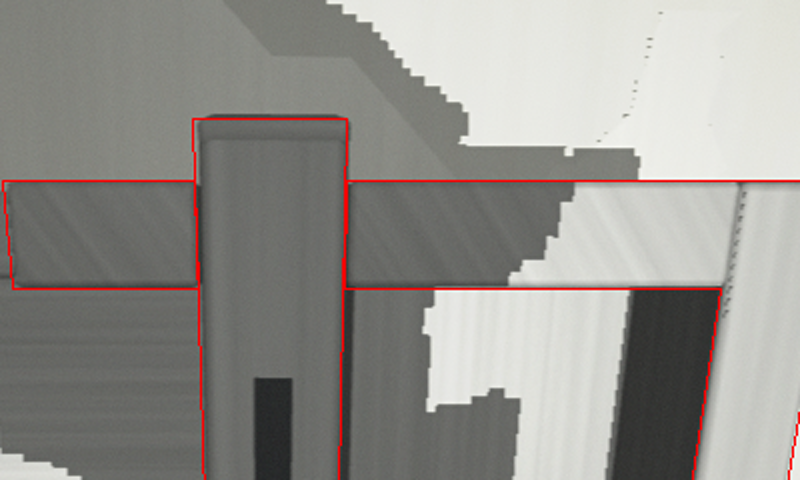

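Bar and notch agree to about 1 mm; a small correction, then down.

```bash
python3 -m jog '[[[1.2,-0.4,8,0,0,0,0],[0,0,6,0,0,0,0],[0,0,4,0,0,0,0],[0,0,0,0,0,0,0]]]' 80
python3 -m jog '[[[0,0,2,0,0,0,0],[0,0,1,0,0,0,0],[0,0,0,0,0,0,0]]]'
```

```text
clock: 9.7
position: [0.5971, -0.0592, 0.1391]
tool_rot: [-3.14, 0.0, 1.59]
force: [0.5, 0.6, -2.2]
grip_width: 0.02
finger_force: 79.6
clock: 10.0
position: [0.5975, -0.0592, 0.1369]
tool_rot: [3.142, 0.0, 1.59]
force: [1.5, 0.1, -2.5]
grip_width: 0.02
finger_force: 79.6
```

```bash
python3 -m jog '[[[0,0,0.6,0,0,0,0],[0,0,0,0,0,0,0.4],[0,0,0,0,0,0,0.4],[0,0,0,0,0,0,0.5],[0,0,0,0,0,0,0.5]]]' 80
python3 -m jog '[[[0,0,-20,0,0,0,0.5],[0,0,-40,0,0,0,0.6],[0,0,-40,0,0,0,1],[0,-40,-20,0,0,0,1],[0,-40,0,0,0,0,1]]]'
python3 - <<'E'
from h import *
w=wrist()
f=bot.grab_frame("scene");f["img"]=f["img"].copy()
print("bar",b:=fit(BAR,(.598,-.062,.02),[f],.058,rng=.008), "rail",fit(RAIL,(.5505,-.0625,.02),[f],rng=.008))
t=bot.grab_frame("top");
for F in([t],[f],[t,f]): print("pan",p:=fit(PAN,(.507,.473,1.5),F,rng=.03))
print([(d["xyz"],d["conf"]) for F in(t,f) for d in bot.spot_point("pan",F)[:2]])
t["img"]=t["img"].copy(); draw(t,PAN,p[0])
a=cv2.resize(f["img"][270:460,300:540],(480,380)); q=cv2.resize(t["img"][190:305,140:230],(297,380))
cv2.imwrite("pics/s5.png",np.hstack([a,q])[:,:,::-1]); rel(.5,.4,.3,np.pi)
E
```

```text
clock: 10.5
position: [0.5975, -0.0592, 0.1364]
tool_rot: [3.141, 0.0, 1.59]
force: [0.4, 0.4, -0.5]
grip_width: 0.0431
finger_force: 0.0
clock: 11.0
position: [0.5175, -0.061, 0.2586]
tool_rot: [3.137, -0.0, 1.59]
force: [1.0, 1.1, -0.3]
grip_width: 0.0853
finger_force: 0.0
bar (array([ 0.5976, -0.0595,  0.0079]), np.float64(1.32)) rail (array([ 0.5505, -0.0627,  0.0221]), np.float64(0.84))
pan (array([0.5141, 0.4581, 1.5014]), np.float64(1.48))
pan (array([0.4991, 0.4695, 1.51  ]), np.float64(1.18))
pan (array([0.5146, 0.4705, 1.5007]), np.float64(3.13))
[([0.514, 0.4756, 0.0009], 0.75), ([0.51, 0.4761, 0.0025], 0.9), ([0.5816, 0.2445, 0.0016], 0.42)]
now [ 0.518  -0.0605  0.2567] [ 3.141 -0.     1.59 ] q [-0.33  0.46  0.44  1.94 -0.27  0.81  0.28] t 11.25 w 0.0854 F [-0.  -0.2 -0.7]
turn(tool) [ 1.000e-03  1.000e-03 -1.552e+00] shift mm before turn [460.8  -9.1 -43.3] after turn [ 18.  460.5 -43.3]
```

View pics/s5.png

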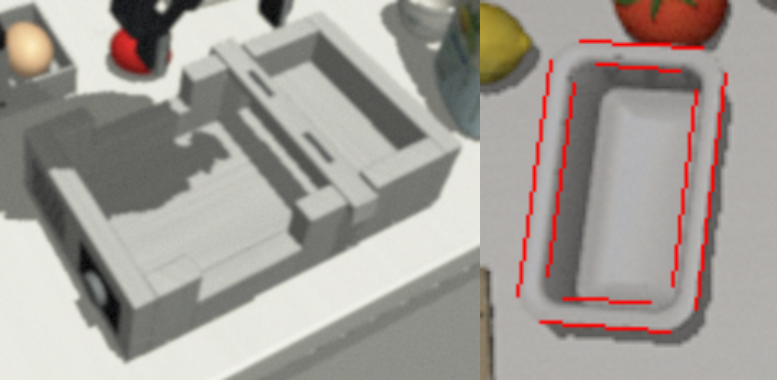

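The picture shows the bar seated in both notches, flush and hooked over the sides. The pan is empty and its outline needs a closer look, so I'm flying over it.

```bash
python3 -m jog '[[[48,0,-30,0,0,0,1],[48,0,-20,0,0,0,1],[48,0,0,0,0,-0.05,1],[48,0,0,0,0,0,1],[48,0,0,0,0,0,1]]]'
python3 -m jog '[[[48,0,0,0,0,-0.14,1],[48,0,0,0,0,-0.14,1],[42,0,0,0,0,-0.14,1],[30,0,0,0,0,-0.14,1],[0,0,0,0,0,-0.14,1]]]'
python3 -m jog '[[[0,0,0,0,0,-0.14,1],[0,0,0,0,0,-0.14,1],[0,0,0,0,0,-0.14,1],[0,0,0,0,0,-0.14,1],[0,0,0,0,0,-0.14,1]]]'
python3 -m jog '[[[0,0,0,0,0,0,1],[0,0,0,0,0,0,1]]]'
python3 - <<'E'
from h import *
rel(.5,.43,.3,3.07)
E
```

```text
clock: 11.75
position: [0.5086, 0.1739, 0.302]
tool_rot: [3.141, 0.0, 1.64]
force: [1.6, -0.5, 0.2]
grip_width: 0.0855
finger_force: 0.0
clock: 12.25
position: [0.4647, 0.3372, 0.3012]
tool_rot: [-3.141, -0.002, 2.351]
force: [0.2, 0.4, 0.0]
grip_width: 0.0854
finger_force: 0.0
clock: 12.75
position: [0.4672, 0.3329, 0.3015]
tool_rot: [-3.141, -0.0, 3.045]
force: [-0.2, -0.3, -0.1]
grip_width: 0.085
finger_force: 0.0
clock: 12.95
position: [0.467, 0.3325, 0.3017]
tool_rot: [-3.142, -0.0, 3.035]
force: [-0.0, 0.0, 0.2]
grip_width: 0.0853
finger_force: 0.0
now [0.467  0.3325 0.3017] [-3.142 -0.     3.035] q [-0.76  0.44  0.05  1.74 -0.03  0.96  0.77] t 12.95 w 0.0853 F [-0.   0.   0.2]
turn(tool) [-0.    -0.    -0.035] shift mm before turn [-22.4 100.5   1.7] after turn [-25.9  99.6   1.7]
```

```bash
python3 -m jog '[[[-22,42,0,0,0,-0.035,1],[-25,42,0,0,0,0,1],[0,18,0,0,0,0,1],[0,0,0,0,0,0,1],[0,0,0,0,0,0,1]]]'
python3 - <<'E'
from h import *
w=wrist(); rel(.51,.43,.3,3.07)
for i in((.512,.475,1.5),(.512,.465,1.5)): print(p:=fit(PAN,i,[w],rng=.03))
print([(d["xyz"],d["conf"]) for d in bot.spot_point("pan",w)])
draw(w,PAN,p[0]); save(w,"w6.png")
E
```

```text
clock: 13.45
position: [0.5215, 0.4301, 0.3014]
tool_rot: [-3.141, -0.0, 3.073]
force: [0.8, -0.1, 0.6]
grip_width: 0.0854
finger_force: 0.0
now [0.5217 0.4295 0.3018] [-3.141 -0.     3.072] q [-0.8   0.61  0.04  1.46 -0.03  1.08  0.75] t 13.5 w 0.0856 F [ 1.7 -0.6 -0.5]
turn(tool) [-0.001 -0.     0.002] shift mm before turn [11.7 -0.3  1.8] after turn [11.7 -0.3  1.8]
(array([0.5152, 0.4724, 1.5014]), np.float64(2.59))
(array([0.5152, 0.4724, 1.5014]), np.float64(2.59))
[([0.5179, 0.4725, -0.0043], 0.9)]
```

View pics/w6.png

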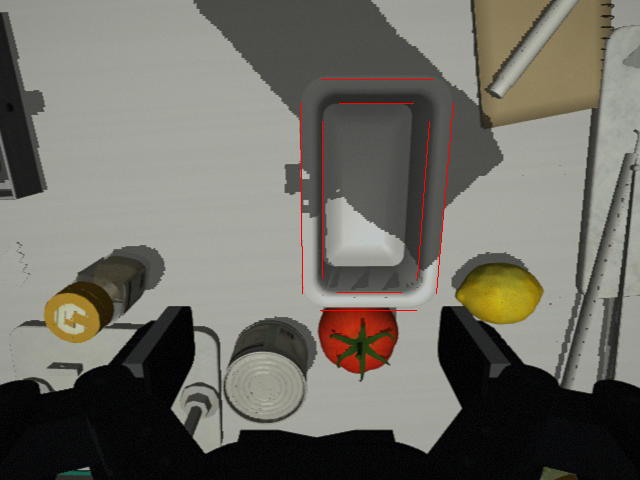

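The pan is found: rim at rows 78-310, columns 302-450, and the overlay matches. I'll pinch its left rim in this view, the −y long side.

```bash
python3 -m jog '[[[9,-3.6,40,0,0,0,0.6],[0,0,45,0,0,0,0.55],[0,0,45,0,0,0,0.55],[0,0,40,0,0,0,0.5],[0,0,18,0,0,0,0.5]]]'
python3 -m jog '[[[0,0,0,0,0,0,0.5],[0,0,0,0,0,0,0],[0,0,0,0,0,0,0],[0,0,0,0,0,0,0],[0,0,0,0,0,0,0]]]' 100
python3 -m jog '[[[0,0,0,0,0,0,0],[0,0,-4,0,0,0,0],[0,0,-10,0,0,0,0],[0,0,-25,0,0,0,0],[0,0,-25,0,0,0,0]]]' 100
python3 - <<'E'
from h import *
rel(.5,.43,.3,3.07); print(bot.observe()["moment"])
f=bot.grab_frame("scene"); save(f,"s7.png",(200,120,360,240),4)
E
```

```text
clock: 14.05
position: [0.5116, 0.4254, 0.1111]
tool_rot: [-3.139, -0.002, 3.073]
force: [-0.5, -0.4, -0.2]
grip_width: 0.0428
finger_force: 0.0
clock: 14.55
position: [0.5135, 0.4278, 0.1174]
tool_rot: [3.139, 0.003, 3.074]
force: [-4.8, -5.3, 17.0]
grip_width: 0.0137
finger_force: 97.5
clock: 15.05
position: [0.5125, 0.4268, 0.1798]
tool_rot: [-3.141, 0.0, 3.075]
force: [1.1, 1.2, -2.9]
grip_width: 0.0132
finger_force: 97.7
now [0.5125 0.4268 0.1798] [-3.141  0.     3.075] q [-0.8   0.73  0.03  1.58 -0.02  0.84  0.74] t 15.05 w 0.0132 F [ 1.1  1.2 -2.9]
turn(tool) [-0.     0.     0.005] shift mm before turn [  12.6    2.3 -120.2] after turn [  12.6    2.3 -120.2]
[-0.0522641  -0.00408318 -0.03599025]
```

View pics/s7.png

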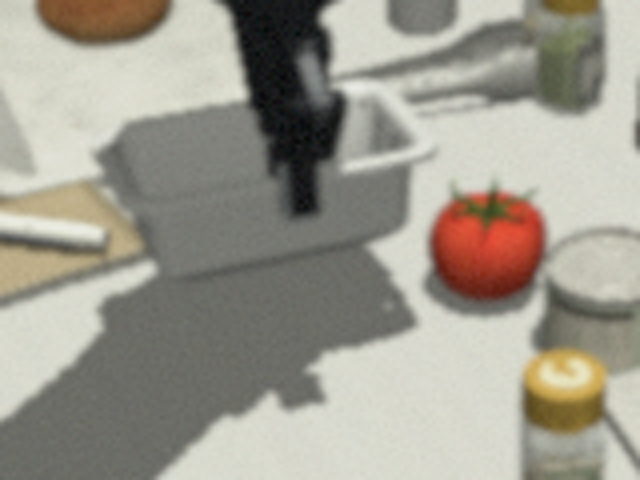

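The pan is held level by its −y rim, with the tomato and lemon undisturbed. Carrying it to the rail.

```bash
python3 -m jog '[[[0,0,-35,0,0,-0.045,0],[0,0,-35,0,0,-0.045,0],[0,-45,0,0,0,0,0],[0,-45,0,0,0,0,0],[0,-45,0,0,0,0,0]]]' 110
python3 -m jog '[[[0,-45,0,0,0,0,0],[0,-45,0,0,0,0,0],[0,-45,0,0,0,0,0],[0,-45,0,0,0,0,0],[0,-45,0,0,0,0,0]]]'
python3 -m jog '[[[0,-45,0,0,0,0,0],[0,-45,0,0,0,0,0],[0,-45,0,0,0,0,0],[0,-40,0,0,0,0,0],[0,0,0,0,0,0,0]]]'
python3 -m jog '[[[0,0,0,0,0,0,0],[0,0,0,0,0,0,0],[0,0,0,0,0,0,0]]]'
cat > r.py <<'E'
from h import *
rel(.509,-.1093,.1174+.021,3.165)
s=bot.observe(); dz=s["position"][2]-.1174
w=wrist(); T=bot.grab_frame("top"); S=bot.grab_frame("scene")
c=np.array(s["position"][:2])+.046*np.array([np.sin(s["tool_rot"][2]),-np.cos(s["tool_rot"][2])]); i=(c[0],c[1],1.59)
for n,f in(("w",w),("T",T),("S",S)): print(n,"pan",fit(PAN,i,[f],dz,rng=.02),"rail",fit(RAIL,(.5505,-.0625,.02),[f],rng=.008), "bar",fit(BAR,(.598,-.0605,.02),[f],.058,rng=.008))
print("expect",i)
E
python3 r.py
```

```text
clock: 15.6
position: [0.5154, 0.2904, 0.2493]
tool_rot: [3.141, 0.001, -3.118]
force: [1.5, -0.1, -2.7]
grip_width: 0.0128
finger_force: 109.4
clock: 16.1
position: [0.5206, 0.0653, 0.2493]
tool_rot: [3.141, 0.001, -3.119]
force: [1.1, 0.1, -1.7]
grip_width: 0.013
finger_force: 109.4
clock: 16.6
position: [0.5242, -0.1137, 0.2492]
tool_rot: [-3.139, 0.001, -3.126]
force: [0.2, 0.4, -2.0]
grip_width: 0.0131
finger_force: 108.8
clock: 16.9
position: [0.525, -0.1066, 0.2484]
tool_rot: [3.141, 0.0, -3.117]
force: [0.6, 0.4, -3.4]
grip_width: 0.0127
finger_force: 108.9
now [ 0.525  -0.1066  0.2484] [ 3.141  0.    -3.117] q [ 0.05  0.45  0.06  1.89 -0.04  0.8   1.72] t 16.9 w 0.0127 F [ 0.6  0.4 -3.4]
turn(tool) [0.    0.    0.002] shift mm before turn [ 16.1  -2.4 110. ] after turn [ 16.   -2.4 110. ]
w pan (array([ 0.5205, -0.0651,  1.5958]), np.float64(3.47)) rail (array([ 0.5492, -0.0623,  0.0204]), np.float64(3.43)) bar (array([ 0.5924, -0.0569, -0.1754]), np.float64(3.29))
T pan (array([ 0.5202, -0.0597,  1.6013]), np.float64(1.53)) rail (array([ 0.5513, -0.0626,  0.0172]), np.float64(1.21)) bar (array([ 0.6   , -0.0559,  0.0201]), np.float64(1.4))
S pan (array([ 0.5147, -0.0692,  1.4561]), np.float64(2.32)) rail (array([ 0.5503, -0.0627,  0.023 ]), np.float64(1.94)) bar (array([ 0.5981, -0.0681, -0.0251]), np.float64(1.79))
expect (np.float64(0.5238348249040985), np.float64(-0.06057180730676035), 1.59)
```

```bash
python3 -m jog '[[[12,-1,25,0,0,0,0],[0,0,16,0,0,0,0],[0,0,0,0,0,0,0],[0,0,0,0,0,0,0]]]' 110
cat >> r.py <<'E'
p=fit(PAN,(i[0]-.003,i[1],1.595),[w,T],dz,rng=.012); print("wT",p)
for f in(w,T):
    f["img"]=f["img"].copy(); draw(f,[tuple(np.array(q)+np.array([0,0,dz*1e3]*2)) for q in PAN],p[0]); draw(f,RAIL,(.5508,-.0625,.02))
a=cv2.resize(w["img"],(500,375)); b=cv2.resize(T["img"][140:310,390:510],(265,375))
cv2.imwrite("pics/p8.png",np.hstack([a,b])[:,:,::-1])
E
python3 r.py
```

```text
clock: 17.45
position: [0.5132, -0.1088, 0.2074]
tool_rot: [3.142, 0.0, -3.118]
force: [0.4, -0.5, -2.5]
grip_width: 0.013
finger_force: 108.8
now [ 0.5132 -0.1088  0.2074] [ 3.142  0.    -3.118] q [ 0.06  0.5   0.05  1.95 -0.04  0.69  1.73] t 17.45 w 0.013 F [ 0.4 -0.5 -2.5]
turn(tool) [0. 0. 0.] shift mm before turn [ 4.2 -0.4 69. ] after turn [ 4.2 -0.4 69. ]
w pan (array([ 0.5102, -0.0673,  1.6018]), np.float64(3.7)) rail (array([ 0.5469, -0.058 ,  0.0596]), np.float64(4.22)) bar (array([ 0.6048, -0.0544,  0.0024]), np.float64(4.16))
T pan (array([ 0.5094, -0.0622,  1.5983]), np.float64(1.62)) rail (array([ 0.5514, -0.0627,  0.0185]), np.float64(1.07)) bar (array([ 0.5972, -0.0625,  0.0142]), np.float64(1.0))
S pan (array([ 0.5055, -0.0551,  1.7032]), np.float64(2.46)) rail (array([ 0.5504, -0.0627,  0.0237]), np.float64(1.84)) bar (array([ 0.5748, -0.0365,  0.0356]), np.float64(2.3))
expect (np.float64(0.5120987003477075), np.float64(-0.06278174281893986), 1.59)
wT (array([ 0.5099, -0.0623,  1.6024]), np.float64(5.59))
```

View pics/p8.png

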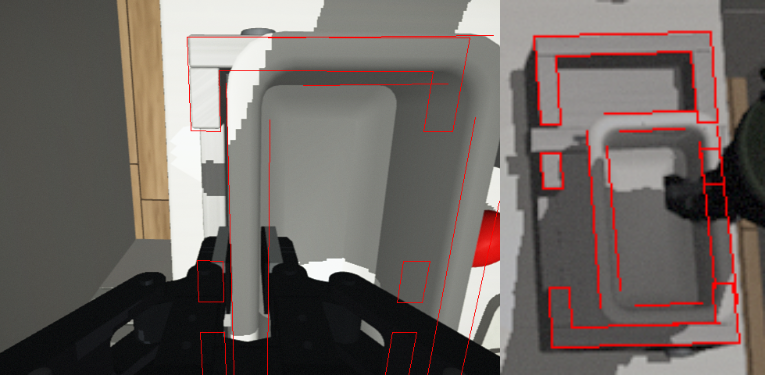

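Pan and bay agree to about 1 mm. Lowering in steps.

```bash
python3 -m jog '[[[0.5,-0.8,20,0,0,0,0],[0,0,20,0,0,0,0],[0,0,12,0,0,0,0],[0,0,4,0,0,0,0],[0,0,0,0,0,0,0]]]' 110
python3 -m jog '[[[0,0,5,0,0,0,0],[0,0,3,0,0,0,0],[0,0,0,0,0,0,0]]]'
```

```text
clock: 18.1
position: [0.5125, -0.1098, 0.1511]
tool_rot: [3.142, -0.0, -3.118]
force: [0.3, -1.2, -2.6]
grip_width: 0.0131
finger_force: 108.9
clock: 18.4
position: [0.5127, -0.1098, 0.1432]
tool_rot: [-3.141, 0.001, -3.119]
force: [0.5, -0.5, 1.5]
grip_width: 0.0133
finger_force: 114.4
```

```bash
python3 -m jog '[[[0,0,1.5,0,0,0,0],[0,0,0,0,0,0,0],[0,0,0,0,0,0,0]]]'
python3 - <<'E'
from h import *
print(bot.observe()["moment"]); f=bot.grab_frame("scene"); save(f,"s9.png",(290,250,540,440),3.1)
E
```

```text
clock: 18.7
position: [0.5127, -0.1099, 0.1419]
tool_rot: [-3.141, 0.001, -3.119]
force: [1.3, -1.6, 5.8]
grip_width: 0.0129
finger_force: 119.8
[ 0.41838742 -0.25443004 -0.00506033]
```

View pics/s9.png

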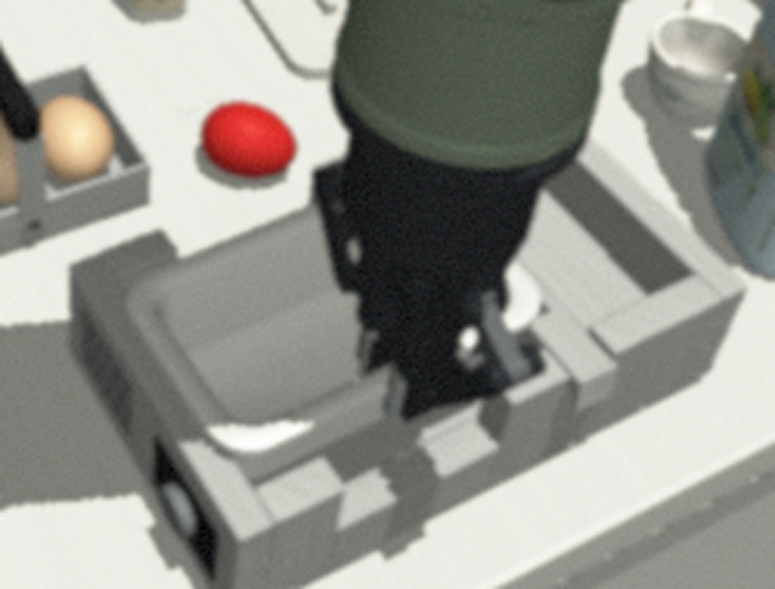

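The near flange rests over the end wall and the far flange over the bar. Only the far (+y) side touches, so one more nudge down and then release.

```bash
python3 -m jog '[[[0,0,1.5,0,0,0,0],[0,0,0,0,0,0,0],[0,0,1,0,0,0,0.15],[0,0,0,0,0,0,0.25],[0,0,0,0,0,0,0.3]]]' 110
python3 -m jog '[[[0,0,0,0,0,0,0.35],[0,0,-15,0,0,0,0.35],[0,0,-30,0,0,0,0.35],[0,0,-40,0,0,0,0.5],[0,40,-20,0,0,0,1]]]'
python3 -m jog '[[[0,45,0,0,0,0,1],[0,45,0,0,0,0,1],[0,45,0,0,0,0,1],[0,0,0,0,0,0,1]]]'
python3 - <<'E'
from h import *
T=bot.grab_frame("top"); S=bot.grab_frame("scene")
for f in(T,S):
  print("pan",p:=fit(PAN,(.508,-.063,1.59),[f],.021,rng=.01),"bar",fit(BAR,(.598,-.061,.02),[f],.058,rng=.008),"tray",fit(TRAY,(.424,.139,-.02),[f],rng=.01))
print([(d["xyz"],d["conf"]) for d in bot.spot_point("tray_grip",S)[:2]])
rel(.424,.139,.147,1.55)
save(S,"s10.png",(230,250,540,440),2.5)
E
```

```text
clock: 19.25
position: [0.5122, -0.1098, 0.139]
tool_rot: [-3.142, -0.0, -3.118]
force: [-0.5, -0.4, -0.1]
grip_width: 0.0256
finger_force: 0.0
clock: 19.75
position: [0.5119, -0.0737, 0.2467]
tool_rot: [-3.139, 0.003, -3.125]
force: [0.5, 1.2, -0.8]
grip_width: 0.0556
finger_force: 0.0
clock: 20.15
position: [0.5078, 0.0712, 0.244]
tool_rot: [3.139, 0.0, -3.111]
force: [0.8, -1.0, -0.1]
grip_width: 0.0853
finger_force: 0.0
pan (array([ 4.9920e-01, -1.1000e-03,  2.0166e+00]), np.float64(3.01)) bar (array([ 0.8069, -0.0094,  1.1846]), np.float64(1.99)) tray (array([ 0.424 ,  0.1381, -0.0212]), np.float64(0.57))
pan (array([ 0.5092, -0.0659,  1.5938]), np.float64(0.92)) bar (array([ 0.5952, -0.0594,  0.0188]), np.float64(1.39)) tray (array([ 0.4226,  0.1404, -0.0297]), np.float64(1.57))
[([0.4244, 0.1369, 0.0973], 0.59)]
now [0.5082 0.0648 0.2439] [-3.141 -0.    -3.118] q [-0.27  0.42  0.03  1.96 -0.02  0.76  1.37] t 20.3 w 0.0857 F [-0.3  0.  -0.4]
turn(tool) [-1.000e-03  0.000e+00  1.615e+00] shift mm before turn [82.4 76.2 96.9] after turn [ 72.4 -85.7  96.9]
```

View pics/s10.png

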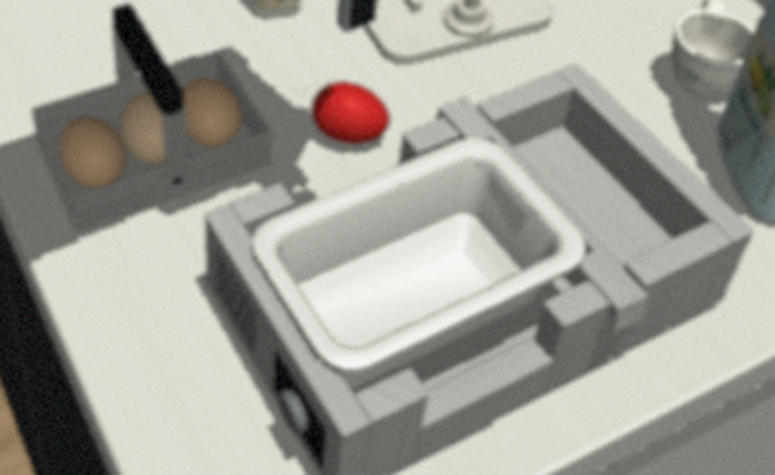

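The pan hangs level between the end wall and the bar, and the three eggs are still in the tray. Now to the tray handle.

```bash
python3 -m jog '[[[0,0,0,0,0,0.135,1],[0,0,0,0,0,0.135,1],[0,0,0,0,0,0.135,1],[0,0,0,0,0,0.135,1],[0,0,0,0,0,0.135,1]]]' 80
python3 -m jog '[[[0,0,0,0,0,0.135,1],[0,0,0,0,0,0.135,1],[0,0,0,0,0,0.135,1],[0,0,0,0,0,0.135,1],[0,0,0,0,0,0.135,1]]]'
python3 -m jog '[[[0,0,0,0,0,0.135,1],[0,0,0,0,0,0.13,1],[36,-43,0,0,0,0,1],[36,-43,0,0,0,0,1],[0,0,0,0,0,0,1]]]'
python3 -m jog '[[[0,0,25,0,0,0,0.8],[0,0,15,0,0,0,0.7],[0,0,0,0,0,0,0.7]]]'
python3 - <<'E'
from h import *
rel(.4238,.139,.147,1.549)
S=bot.grab_frame("scene"); print("tray",fit(TRAY[:3],(.424,.139,-.02),[S],rng=.01))
w=wrist(); print(fit([seg(-8,0,-8,49,104),seg(8,0,8,49,104),seg(-8,49,8,49,104)],(.424,.139,-.02),[w],rng=.01))
E
```

```text
clock: 20.8
position: [0.5084, 0.0635, 0.244]
tool_rot: [-3.141, 0.0, 2.482]
force: [1.0, 0.6, -0.0]
grip_width: 0.0857
finger_force: 0.0
clock: 21.3
position: [0.5084, 0.0635, 0.2441]
tool_rot: [-3.141, 0.0, 1.807]
force: [0.4, -0.5, -0.3]
grip_width: 0.0856
finger_force: 0.0
clock: 21.8
position: [0.4294, 0.1335, 0.2437]
tool_rot: [-3.139, -0.001, 1.554]
force: [0.3, -0.6, 0.6]
grip_width: 0.0852
finger_force: 0.0
clock: 22.1
position: [0.4326, 0.1296, 0.2028]
tool_rot: [-3.139, 0.002, 1.548]
force: [0.0, 0.1, -0.0]
grip_width: 0.0597
finger_force: 0.0
now [0.4326 0.1296 0.2028] [-3.139e+00  2.000e-03  1.548e+00] q [-0.75  0.45  0.42  2.15 -0.31  0.61 -0.13] t 22.1 w 0.0597 F [ 0.   0.1 -0. ]
turn(tool) [-0.002  0.002 -0.001] shift mm before turn [ 9.3 -8.9 55.9] after turn [ 9.2 -9.  55.8]
tray (array([ 0.4219,  0.1367, -0.0308]), np.float64(0.68))
(array([ 0.4236,  0.1394, -0.0308]), np.float64(0.5))
```

```bash
python3 -m jog '[[[9.5,-9,0,0,0,0.006,0.7],[0,0,30,0,0,0,0.7],[0,0,20,0,0,0,0.7],[0,0,6,0,0,0,0.7],[0,0,0,0,0,0,0.6]]]' 100
python3 -m jog '[[[0,0,0,0,0,0,0.4],[0,0,0,0,0,0,0.2],[0,0,0,0,0,0,0],[0,0,0,0,0,0,0],[0,0,0,0,0,0,0]]]'
python3 -m jog '[[[0,0,0,0,0,0,0],[0,0,-3,0,0,0,0],[0,0,-8,0,0,0,0],[0,0,-12,0,0,0,0],[0,0,-16,0,0,0,0]]]'
python3 - <<'E'
from h import *
rel(.623,-.065,.26,1.591); print(bot.observe()["moment"])
E
```

```text
clock: 22.7
position: [0.4245, 0.1402, 0.1483]
tool_rot: [-3.141, 0.0, 1.543]
force: [0.1, 1.8, 0.4]
grip_width: 0.0511
finger_force: 0.0
clock: 23.2
position: [0.4244, 0.1407, 0.149]
tool_rot: [3.141, -0.001, 1.544]
force: [-4.6, -0.7, 17.7]
grip_width: 0.0144
finger_force: 97.8
clock: 23.7
position: [0.4241, 0.1405, 0.1879]
tool_rot: [-3.141, 0.0, 1.544]
force: [0.7, 1.2, -5.5]
grip_width: 0.0139
finger_force: 97.8
now [0.4241 0.1405 0.1879] [-3.141  0.     1.544] q [-0.77  0.47  0.41  2.17 -0.34  0.56 -0.14] t 23.7 w 0.0139 F [ 0.7  1.2 -5.5]
turn(tool) [-0.001  0.    -0.047] shift mm before turn [-200.   204.4  -72.1] after turn [-209.5  194.8  -72.1]
[ 0.00975687 -0.00605332 -0.03307018]
```

```bash
python3 -m jog '[[[0,0,-20,0,0,-0.015,0],[0,0,-22,0,0,-0.015,0],[0,0,-20,0,0,-0.017,0],[-6,4,-8,0,0,0,0],[-12,8,-2,0,0,0,0]]]' 110
python3 -m jog '[[[-18,14,0,0,0,0,0],[-22,18,0,0,0,0,0],[-24,22,0,0,0,0,0],[-24,22,0,0,0,0,0],[-24,22,0,0,0,0,0]]]'
python3 -m jog '[[[-24,22,0,0,0,0,0],[-20,20,0,0,0,0,0],[-16,16,0,0,0,0,0],[-12,12,0,0,0,0,0],[-6,8,0,0,0,0,0]]]'
python3 -m jog '[[[-2,4,0,0,0,0,0],[0,2,0,0,0,0,0],[0,0,0,0,0,0,0],[0,0,0,0,0,0,0]]]'
python3 - <<'E'
from h import *
rel(.623,-.065,.249,1.591)
w=wrist(); S=bot.grab_frame("scene")
a=cv2.resize(w["img"],(480,360)); b=cv2.resize(S["img"][200:440,290:540],(320,307)); b=cv2.copyMakeBorder(b,0,53,0,0,0)
cv2.imwrite("pics/e11.png",np.hstack([a,b])[:,:,::-1])
E
```

```text
clock: 24.2
position: [0.4368, 0.1231, 0.2603]
tool_rot: [3.14, -0.001, 1.592]
force: [-1.1, 0.2, -6.0]
grip_width: 0.0144
finger_force: 107.6
clock: 24.7
position: [0.5374, 0.0112, 0.259]
tool_rot: [-3.141, 0.0, 1.59]
force: [0.5, 0.6, -5.5]
grip_width: 0.0143
finger_force: 107.7
clock: 25.2
position: [0.6167, -0.0655, 0.2587]
tool_rot: [-3.141, 0.001, 1.589]
force: [-0.3, 0.4, -4.8]
grip_width: 0.0141
finger_force: 107.7
clock: 25.6
position: [0.6221, -0.0648, 0.2591]
tool_rot: [-3.141, -0.0, 1.591]
force: [0.5, 0.2, -6.0]
grip_width: 0.0143
finger_force: 107.7
now [ 0.6221 -0.0648  0.2591] [-3.141 -0.     1.591] q [-0.29  0.62  0.46  1.66 -0.32  0.94  0.31] t 25.6 w 0.0143 F [ 0.5  0.2 -6. ]
turn(tool) [-0. -0.  0.] shift mm before turn [-0.2  0.9 10.1] after turn [-0.2  0.9 10.1]
```

View pics/e11.png

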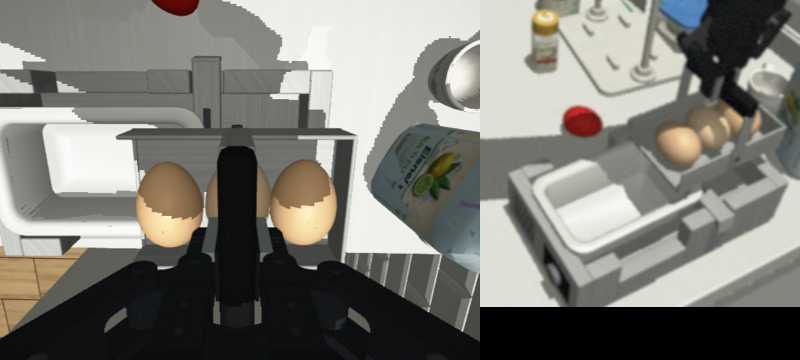

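All three eggs are still in the tray. The mouth is over the far half of the pan, and the bottle stays clear behind. Lowering slightly and tilting about the mouth edge.

```bash
python3 -m jog '[[[0,0,5,0,0,0,0],[0,0,4,0,0,0,0],[0,-7.3,-3.5,-0.05,0,0,0],[0,-7.3,-3.5,-0.05,0,0,0],[0,-7.3,-3.5,-0.05,0,0,0]]]' 110
python3 -m jog '[[[0,-7.3,-3.5,-0.05,0,0,0],[0,-7.3,-3.5,-0.05,0,0,0],[0,-7.3,-3.5,-0.05,0,0,0],[0,-7.3,-3.5,-0.05,0,0,0],[0,0,0,0,0,0,0]]]'
python3 -m jog '[[[0,-4.4,-2.1,-0.03,0,0,0],[0,-4.4,-2.1,-0.03,0,0,0],[0,0,0,0,0,0,0],[0,-4.4,-2.1,-0.03,0,0,0],[0,0,0,0,0,0,0]]]'
python3 - <<'E'
from h import *
rel(.5,-.065,.25,1.591)
s=bot.observe(); print("mouth",s["position"]+Ro.from_euler("xyz",s["tool_rot"]).apply([0,-.073,.146]))
S=bot.grab_frame("scene"); print([(np.round(d["xyz"],3),d["conf"]) for d in bot.spot_point("egg_0",S)[:5]])
E
```

```text
clock: 26.2
position: [0.5995, -0.066, 0.2591]
tool_rot: [2.99, 0.0, 1.591]
force: [0.8, 0.1, -4.5]
grip_width: 0.014
finger_force: 108.0
clock: 26.7
position: [0.567, -0.0668, 0.2664]
tool_rot: [2.792, -0.001, 1.59]
force: [0.4, -0.0, -6.2]
grip_width: 0.014
finger_force: 108.3
clock: 27.2
position: [0.5538, -0.0669, 0.2673]
tool_rot: [2.703, -0.0, 1.591]
force: [-0.9, -0.1, -4.5]
grip_width: 0.014
finger_force: 109.1
now [ 0.5538 -0.0669  0.2673] [ 2.703 -0.     1.591] q [-0.22  0.35  0.3   2.11 -0.48  0.28  0.5 ] t 27.2 w 0.014 F [-0.9 -0.1 -4.5]
turn(tool) [ 0.439 -0.    -0.001] shift mm before turn [  3.  -56.   -7.2] after turn [  3.  -53.8  17.3]
mouth [ 0.54973367 -0.06690244  0.1041148 ]
[(array([ 0.514, -0.051,  0.052]), 0.87), (array([ 0.464, -0.068,  0.044]), 0.83), (array([ 0.556, -0.073,  0.054]), 0.77), (array([0.557, 0.094, 0.018]), 0.77)]
```

```bash
python3 -m jog '[[[0,0,0,0,0,0,0],[0,0,0,0,0,0,0]]]'
python3 - <<'E'
from h import *
print(bot.observe()["force"])
w=wrist(); S=bot.grab_frame("scene")
print([(np.round(d["xyz"],3),d["conf"]) for d in bot.spot_point("egg_0",S)[:5]])
a=cv2.resize(w["img"],(480,360)); b=cv2.resize(S["img"][200:440,290:540],(320,307)); b=cv2.copyMakeBorder(b,0,53,0,0,0)
cv2.imwrite("pics/e12.png",np.hstack([a,b])[:,:,::-1])
E
```

```text
clock: 27.5
position: [0.5543, -0.0667, 0.2675]
tool_rot: [2.702, 0.0, 1.591]
force: [-0.0, 0.7, -3.7]
grip_width: 0.0142
finger_force: 109.1
[-0.03093288  0.74632492 -3.70991392]
[(array([0.556, 0.092, 0.02 ]), 0.84), (array([ 0.513, -0.05 ,  0.053]), 0.78), (array([ 0.466, -0.066,  0.043]), 0.67), (array([ 0.557, -0.073,  0.055]), 0.67)]
```

View pics/e12.png

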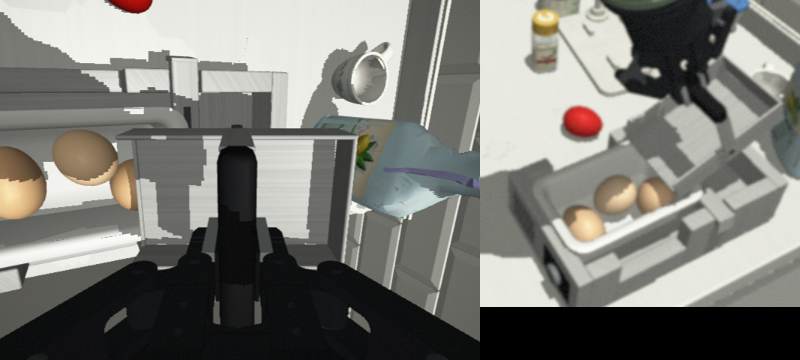

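All three eggs are in the pan and the tray is empty. Raising, levelling, and carrying the tray back.

```bash
python3 -m jog '[[[0,0,-20,0,0,0,0],[0,0,-25,0,0,0,0],[0,0,0,0.11,0,0,0],[0,0,0,0.11,0,0,0],[0,0,0,0.11,0,0,0]]]' 110
python3 -m jog '[[[0,0,0,0.11,0,0,0],[20,-15,0,0,0,0,0],[40,-20,0,0,0,0,0],[40,-20,0,0,0,0,0],[40,-20,0,0,0,0,0]]]'
python3 -m jog '[[[40,-20,0,0,0,0,0],[20,-10,0,0,0,0,0],[0,0,0,0,0,0,0],[0,0,0,0,0,0,0]]]'
python3 - <<'E'
from h import *
rel(.424,.140,.149,1.544)
E
```

```text
clock: 28.15
position: [0.5348, -0.067, 0.3091]
tool_rot: [3.035, 0.0, 1.591]
force: [-0.3, 0.4, -4.2]
grip_width: 0.014
finger_force: 109.1
clock: 28.65
position: [0.4562, 0.0725, 0.3083]
tool_rot: [3.141, 0.0, 1.59]
force: [1.3, 2.0, -3.3]
grip_width: 0.0141
finger_force: 109.2
clock: 29.05
position: [0.4259, 0.1309, 0.3084]
tool_rot: [3.141, -0.0, 1.592]
force: [0.7, -0.3, -2.5]
grip_width: 0.0141
finger_force: 109.2
now [0.4259 0.1309 0.3084] [ 3.141 -0.     1.592] q [-0.84  0.25  0.5   2.06 -0.16  0.86 -0.24] t 29.05 w 0.0141 F [ 0.7 -0.3 -2.5]
turn(tool) [ 0.001 -0.     0.048] shift mm before turn [  9.2  -1.8 159.4] after turn [  9.1  -2.1 159.4]
```

```bash
python3 -m jog '[[[9,-2,40,0,0,0.047,0],[0,0,45,0,0,0,0],[0,0,45,0,0,0,0],[0,0,20,0,0,0,0],[0,0,6,0,0,0,0]]]' 110
python3 -m jog '[[[0,0,2.5,0,0,0,0],[0,0,0,0,0,0,0],[0,0,1,0,0,0,0],[0,0,0,0,0,0,0]]]'
```

```text
clock: 29.55
position: [0.4235, 0.1381, 0.1503]
tool_rot: [-3.139, 0.002, 1.542]
force: [-0.6, 0.2, -2.2]
grip_width: 0.0141
finger_force: 109.2
clock: 29.95
position: [0.4239, 0.1398, 0.1495]
tool_rot: [3.14, -0.001, 1.544]
force: [-0.3, -0.1, -3.0]
grip_width: 0.0139
finger_force: 109.2
```

```bash
python3 -m jog '[[[0,0,1.5,0,0,0,0],[0,0,0,0,0,0,0],[0,0,1,0,0,0,0],[0,0,0,0,0,0,0]]]'
```

```text
clock: 30.35
position: [0.4239, 0.1398, 0.1489]
tool_rot: [3.14, -0.003, 1.543]
force: [-19.8, -4.7, 83.5]
grip_width: 0.0142
finger_force: 122.2
```

Firm contact at 83 N, so I'm backing off a little and releasing.

```bash
python3 -m jog '[[[0,0,-2.3,0,0,0,0],[0,0,0,0,0,0,0]]]'
python3 -m jog '[[[0,0,0,0,0,0,0.3],[0,0,0,0,0,0,0.5],[0,0,0,0,0,0,0.5],[0,0,-30,0,0,0,0.5],[0,0,-50,0,0,0,0.6]]]'
python3 -m jog '[[[0,0,-40,0,0,0,0.7],[0,0,-15,0,0,0,0.7],[0,0,0,0,0,0,0.7]]]'
python3 - <<'E'
from h import *
S=bot.grab_frame("scene"); T=bot.grab_frame("top")
for f in(T,S): print("tray",fit(TRAY,(.424,.139,-.02),[f],rng=.01),[(np.round(d["xyz"],4),d["conf"]) for d in bot.spot_point("spice_a",f)[:2]])
f=T
for z in(.096,):
    g=f["img"][180:245,260:330].astype(int); m=((g[...,0]-g[...,2])>50).astype(np.uint8)
    n,l,st,ct=cv2.connectedComponentsWithStats(m); k=1+st[1:,4].argmax(); print(st[k],ray(f,ct[k][0]+260,ct[k][1]+180,z))
rel(.58,.244,.2,1.59)
E
```

```text
clock: 30.55
position: [0.4239, 0.1398, 0.1493]
tool_rot: [3.14, -0.001, 1.544]
force: [-1.1, -0.3, -4.2]
grip_width: 0.0141
finger_force: 109.2
clock: 31.05
position: [0.4226, 0.139, 0.2277]
tool_rot: [-3.138, 0.003, 1.543]
force: [-0.1, 1.8, 1.1]
grip_width: 0.0509
finger_force: 0.0
clock: 31.35
position: [0.4242, 0.14, 0.2854]
tool_rot: [3.139, -0.002, 1.544]
force: [0.2, 0.2, -0.6]
grip_width: 0.0596
finger_force: 0.0
tray (array([0.4416, 0.1408, 0.2465]), np.float64(3.11)) [(array([ 0.5799,  0.2444, -0.0035]), 0.63)]
tray (array([ 0.4214,  0.1363, -0.0286]), np.float64(0.69)) [(array([0.5784, 0.2449, 0.0011]), 0.87), (array([0.3474, 0.1385, 0.0029]), 0.66)]
[ 25  19  20  21 237] [0.57930804 0.24524095 0.096     ]
now [0.4232 0.1395 0.2825] [-3.140e+00  1.000e-03  1.544e+00] q [-0.87  0.3   0.51  2.09 -0.2   0.8  -0.26] t 31.55 w 0.0598 F [-0.2 -0.1 -0.1]
turn(tool) [-0.001  0.001 -0.046] shift mm before turn [108.8 154.   82.2] after turn [101.5 158.8  82.5]
```

```bash
python3 -m jog '[[[0,0,0,0,0,-0.135,0.7],[0,0,0,0,0,-0.135,0.7],[0,0,0,0,0,-0.135,0.7],[0,0,0,0,0,-0.135,0.7],[0,0,0,0,0,-0.135,0.7]]]' 50
python3 -m jog '[[[0,0,0,0,0,-0.135,0.7],[0,0,0,0,0,-0.135,0.7],[0,0,0,0,0,-0.135,0.7],[0,0,0,0,0,-0.135,0.7],[0,0,0,0,0,-0.135,0.7]]]'
python3 -m jog '[[[0,0,0,0,0,-0.135,0.7],[0,0,0,0,0,-0.136,0.7],[-40,25,0,0,0,0,0.7],[-40,25,0,0,0,0,0.7],[-40,25,0,0,0,0,0.7]]]'
python3 -m jog '[[[-36,25,0,0,0,0,0.7],[0,0,20,0,0,0,0.7],[0,0,0,0,0,0,0.7],[0,0,0,0,0,0,0.7],[0,0,0,0,0,0,0.7]]]'
python3 - <<'E'
from h import *
w=wrist(); g=w["img"].astype(int); m=((g[...,0]-g[...,2])>60)&(g[...,1]-g[...,2]>30)
n,l,st,ct=cv2.connectedComponentsWithStats(m.astype(np.uint8)); 
for k in 1+np.argsort(-st[1:,4])[:3]: print(st[k],ct[k],ray(w,*ct[k],.096))
print([(np.round(d["xyz"],4),d["conf"]) for d in bot.spot_point("spice_a",w)[:2]])
rel(.5795,.245,.136,3.165); save(w,"w13.png")
E
```

```text
clock: 32.05
position: [0.4233, 0.1394, 0.2824]
tool_rot: [-3.14, -0.0, 2.224]
force: [-0.3, -1.0, -0.4]
grip_width: 0.0599
finger_force: 0.0
clock: 32.55
position: [0.4233, 0.1394, 0.2824]
tool_rot: [-3.14, -0.002, 2.899]
force: [1.0, -0.0, -0.1]
grip_width: 0.0597
finger_force: 0.0
clock: 33.05
position: [0.543, 0.218, 0.2822]
tool_rot: [-3.141, -0.002, -3.119]
force: [-0.0, -0.2, 0.6]
grip_width: 0.06
finger_force: 0.0
clock: 33.55
position: [0.577, 0.2426, 0.264]
tool_rot: [3.142, -0.0, -3.119]
force: [0.3, 0.2, 0.0]
grip_width: 0.06
finger_force: 0.0
[288 243  51  34 595] [310.22689076 264.84201681] [0.59222574 0.23904342 0.096     ]
[314 213  36  19 156] [330.60897436 218.48076923] [0.56277671 0.25059329 0.096     ]
[292 214  22  21 121] [302.33884298 223.72727273] [0.56635199 0.23387865 0.096     ]
[(array([0.5801, 0.248 , 0.0014]), 0.83)]
now [0.5771 0.2429 0.2644] [ 3.141e+00  1.000e-03 -3.119e+00] q [-0.59  0.57  0.15  1.64 -0.1   0.93  1.19] t 33.65 w 0.0595 F [1.1 0.7 0. ]
turn(tool) [ 0.     0.001 -0.001] shift mm before turn [ -2.3   2.  128.4] after turn [ -2.4   2.1 128.4]
```

View pics/w13.png

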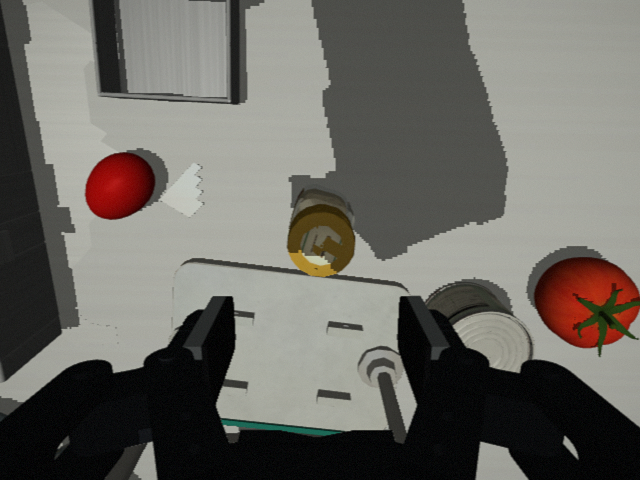

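The jar cap at (321,241) is centred between the fingers. The slicer post at (380,365) stays well beyond the gripper body. Descending.

```bash
python3 -m jog '[[[-1.4,2,40,0,0,0,0.75],[0,0,45,0,0,0,0.75],[0,0,30,0,0,0,0.75],[0,0,13,0,0,0,0.75],[0,0,0,0,0,0,0.75]]]' 60
python3 -m jog '[[[0,0,0,0,0,0,0.4],[0,0,0,0,0,0,0.3],[0,0,0,0,0,0,0.3],[0,0,0,0,0,0,0.3],[0,0,0,0,0,0,0.3]]]' 60
python3 -m jog '[[[0,0,-5,0,0,0,0.3],[0,0,-30,0,0,0,0.3],[0,0,-40,0,0,0,0.3],[0,0,-40,0,0,0,0.3],[0,0,0,0,0,0,0.3]]]'
python3 - <<'E'
from h import *
rel(.6445,-.0606,.28,3.165)
E
```

```text
clock: 34.15
position: [0.5782, 0.245, 0.1348]
tool_rot: [-3.141, -0.002, -3.119]
force: [-0.9, -0.1, 0.6]
grip_width: 0.0641
finger_force: 0.0
clock: 34.65
position: [0.5794, 0.2456, 0.1378]
tool_rot: [3.14, 0.003, -3.119]
force: [-0.8, -0.3, 7.3]
grip_width: 0.0404
finger_force: 61.8
clock: 35.15
position: [0.5805, 0.2458, 0.2572]
tool_rot: [3.138, 0.008, -3.119]
force: [0.7, 0.8, -1.3]
grip_width: 0.04
finger_force: 61.7
now [0.5805 0.2458 0.2572] [ 3.138  0.008 -3.119] q [-0.59  0.58  0.15  1.64 -0.1   0.91  1.19] t 35.15 w 0.04 F [ 0.7  0.8 -1.3]
turn(tool) [ 0.004  0.008 -0.001] shift mm before turn [ -57.2 -307.7  -23.6] after turn [ -56.8 -307.8  -22.8]
```

```bash
python3 -m jog '[[[0,-40,0,0,0,0,0.3],[0,-47,0,0,0,0,0.3],[0,-47,0,0,0,0,0.3],[0,-47,0,0,0,0,0.3],[0,-47,0,0,0,0,0.3]]]' 60
python3 -m jog '[[[0,-47,0,0,0,0,0.3],[-15,-32,0,0,0,0,0.3],[-30,0,0,0,0,0,0.3],[-10,0,0,0,0,0,0.3],[0,0,0,0,0,0,0.3]]]'
python3 -m jog '[[[0,0,20,0,0,0,0.3],[0,0,0,0,0,0,0.3],[0,0,0,0,0,0,0.3]]]'
python3 - <<'E'
from h import *
rel(.6425,-.0606,.1775,3.165)
w=wrist(); S=bot.grab_frame("scene")
a=cv2.resize(w["img"],(480,360)); b=cv2.resize(S["img"][200:440,290:540],(320,307)); b=cv2.copyMakeBorder(b,0,53,0,0,0)
cv2.imwrite("pics/j14.png",np.hstack([a,b])[:,:,::-1])
print([(np.round(d["xyz"],4),d["conf"]) for f in(w,S) for d in bot.spot_point("spice_a",f)[:2]])
E
```

```text
clock: 35.65
position: [0.5837, 0.0155, 0.2513]
tool_rot: [3.141, 0.001, -3.118]
force: [0.5, -0.1, -1.2]
grip_width: 0.0401
finger_force: 61.4
clock: 36.15
position: [0.6413, -0.0601, 0.2505]
tool_rot: [3.141, 0.001, -3.118]
force: [-0.8, 0.4, -1.7]
grip_width: 0.0403
finger_force: 61.4
clock: 36.45
position: [0.6401, -0.0601, 0.2309]
tool_rot: [3.142, -0.001, -3.118]
force: [0.7, 0.1, -0.6]
grip_width: 0.0405
finger_force: 61.4
now [ 0.6401 -0.0601  0.2309] [ 3.142e+00 -1.000e-03 -3.118e+00] q [-0.1   0.64  0.16  1.62 -0.12  0.89  1.7 ] t 36.45 w 0.0405 F [ 0.7  0.1 -0.6]
turn(tool) [ 0.    -0.001  0.   ] shift mm before turn [-2.4 -0.6 53.4] after turn [-2.4 -0.6 53.4]
[(array([ 0.6395, -0.0554,  0.0934]), 0.85), (array([ 0.6401, -0.058 ,  0.0952]), 0.78), (array([ 0.4251,  0.1389, -0.0029]), 0.4)]
```

View pics/j14.png

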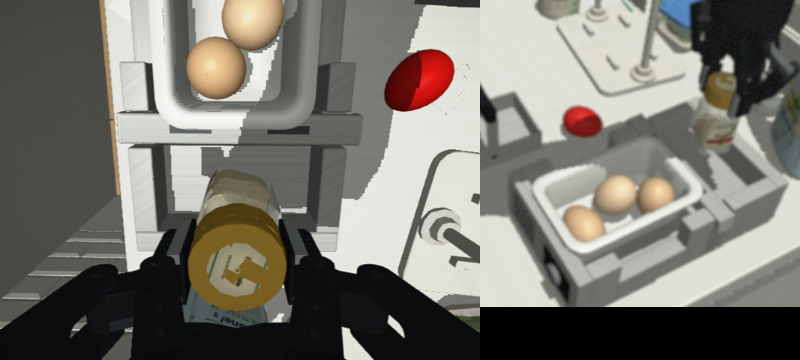

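The jar hangs upright over the middle of the jar bay and the eggs lie in the level pan. Lowering.

```bash
python3 -m jog '[[[-2.4,-0.6,15,0,0,0,0.3],[0,0,20,0,0,0,0.3],[0,0,12,0,0,0,0.3],[0,0,3,0,0,0,0.3],[0,0,0,0,0,0,0.3]]]' 60
python3 -m jog '[[[0,0,2,0,0,0,0.3],[0,0,0,0,0,0,0.3]]]'
```

```text
clock: 37.15
position: [0.643, -0.061, 0.1801]
tool_rot: [-3.142, -0.001, -3.119]
force: [-0.6, -0.1, 0.1]
grip_width: 0.0403
finger_force: 61.4
clock: 37.35
position: [0.6433, -0.061, 0.1789]
tool_rot: [-3.142, 0.001, -3.118]
force: [0.7, -1.1, -1.0]
grip_width: 0.0401
finger_force: 61.4
```

```bash
python3 -m jog '[[[0,0,0.8,0,0,0,0.3],[0,0,0,0,0,0,0.3]]]'
python3 -m jog '[[[0,0,0.5,0,0,0,0.5],[0,0,0,0,0,0,0.6],[0,0,0,0,0,0,0.7],[0,0,0,0,0,0,0.7],[0,0,-20,0,0,0,0.7]]]'
python3 -m jog '[[[0,0,-40,0,0,0,0.7],[0,0,-40,0,0,0,0.7],[40,20,-10,0,0,0,0.7],[40,40,0,0,0,0,0.7],[40,40,0,0,0,0,0.7]]]'
python3 -m jog '[[[30,40,0,0,0,0,0.7],[20,40,0,0,0,0,0.7],[0,0,0,0,0,0,0.7],[0,0,0,0,0,0,0.7]]]'
python3 - <<'E'
from h import *
S=bot.grab_frame("scene"); T=bot.grab_frame("top"); rel(.5,0,.3,3.165)
for q in("spice_a","pan","bar","tray","egg_0","tomato_a","olive_tin"): print(q,[(np.round(d["xyz"],3),round(d["conf"],2)) for f in(S,T) for d in bot.spot_point(q,f)[:4]])
a=cv2.resize(T["img"][130:350,150:510],(540,330)); b=S["img"][200:440,290:540]; b=cv2.copyMakeBorder(b,0,90,0,0,0)
cv2.imwrite("pics/f15.png",np.hstack([a,b])[:,:,::-1])
for n,sg,i,dz in(("tray",TRAY,(.424,.139,-.02),0),("pan",PAN,(.508,-.063,1.59),.021),("bar",BAR,(.598,-.061,.02),.058)): print(n,fit(sg,i,[S],dz,rng=.01))
E
```

```text
clock: 37.55
position: [0.6432, -0.0609, 0.178]
tool_rot: [3.142, 0.0, -3.118]
force: [-0.1, 0.3, 0.0]
grip_width: 0.0402
finger_force: 61.4
clock: 38.05
position: [0.642, -0.0608, 0.1953]
tool_rot: [3.141, -0.004, -3.118]
force: [-0.3, 0.3, 0.3]
grip_width: 0.0595
finger_force: 0.0
clock: 38.55
position: [0.5289, 0.0277, 0.2876]
tool_rot: [3.141, 0.001, -3.12]
force: [1.5, 2.5, -0.1]
grip_width: 0.0596
finger_force: 0.0
clock: 38.95
position: [0.4782, 0.1068, 0.2875]
tool_rot: [3.141, 0.001, -3.116]
force: [0.9, 0.7, -0.3]
grip_width: 0.0596
finger_force: 0.0
now [0.4789 0.1053 0.2873] [-3.141  0.    -3.119] q [-0.45  0.33  0.14  1.97 -0.06  0.84  1.32] t 39.05 w 0.0599 F [0.7 0.7 0.7]
turn(tool) [-0.     0.    -0.001] shift mm before turn [ -18.8 -105.7  -12.7] after turn [ -18.6 -105.7  -12.7]
spice_a [(array([ 0.548, -0.061,  0.001]), 0.63), (array([ 0.645, -0.061,  0.041]), 0.59)]
pan [(array([ 0.502, -0.062,  0.023]), 0.84)]
bar [(array([ 0.603, -0.061,  0.066]), 0.97), (array([ 0.506, -0.066,  0.025]), 0.45)]
tray [(array([0.426, 0.139, 0.003]), 0.85)]
egg_0 [(array([0.558, 0.094, 0.019]), 0.94), (array([ 0.557, -0.077,  0.052]), 0.93), (array([ 0.461, -0.067,  0.045]), 0.76), (array([ 0.516, -0.05 ,  0.051]), 0.68)]
tomato_a [(array([ 0.639,  0.46 , -0.003]), 0.49), (array([ 0.642,  0.457, -0.001]), 0.62)]
olive_tin [(array([0.678, 0.376, 0.001]), 0.55), (array([ 0.678,  0.374, -0.003]), 0.7)]
tray (array([ 0.4216,  0.1362, -0.0295]), np.float64(0.92))
pan (array([ 0.5096, -0.0657,  1.597 ]), np.float64(0.85))
bar (array([ 0.598 , -0.0593,  0.0031]), np.float64(1.08))
```

```bash
python3 -c "
from workcell import bot
print(bot.job_done())"
```

```text
the job is handed in; nothing more can be done
None
```

I handed the job in, with no verdict shown: bar seated, pan hung level, three eggs in it, empty tray back, the one spice jar in the jar bay (end state checked by measurement only); I viewed 18 pictures, over the limit of 14, and setting the tray down peaked at about 84 N at the wrist (limit 120 N).

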